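# Gather the stretcher keys in the fallen pot and put it away

## Robot

A 6-joint arm with a two-finger parallel gripper is mounted at the origin on the work surface. World frame = base frame: x ahead of the robot, y to its left, z up, the work surface at z = 0. Lengths are in m, angles in rad, forces in N, time in s.
With the tool pointing down it reaches from about 0.375 to 0.975 m from the base axis. Payload 3.8 kg.
Tool frame: the origin (TCP) lies midway between the tips of the shut fingers; the grasp point (between the pads) lies 19 mm behind it; z points along the fingers, y is the line along which they close (so a half turn about z gives the same grasp; the last joint's range is limited). The gripper opens to 85 mm and grips with 20 to 120 N. Pads are 22 mm wide; open, the fingers measure 114 mm over their backs; the gripper's body (76 mm by 85 mm) begins 54 mm behind the grasp point. The pads swing forward as they close: fully open they stand 13 mm farther back than shut.
Start: joints at [1.253, 0.264, 1.604, -0, 1.274, -0.037], TCP at [0.187, 0.649, 0.231] pointing down, gripper open.
Joint ranges: [-2.63, 2.63], [-0.94, 2.18], [0.31, 2.57], [-1.31, 4.45], [0, 2.66], [-2.55, 2.55]. Speed limits (rad/s): [2.57, 2.57, 3.14, 3.14, 3.14, 3.14].

## Interface

Orientations are given as a rotation vector (axis times angle).
In Python, from workcell import bot, cams gives the robot as it stands.
- The arm moves only by the tool play_rows, never from a script. Its argument "rows" is a list of rows, each a list of 2 entries, a list of its own where there are three numbers: the shift along the tool's x, y, z scaled (see below), then the turn, a rotation vector about the tool's x, y, z scaled (see below). A call has 1 to 20 rows; each row is the pose to reach, as a shift and turn from the pose commanded when the call began, along the tool's axes at that moment; what a row does not reach only later rows make up. The controller multiplies each number of a shift by 250 mm and each number of a turn by 45 degrees. A row lasts 1/12 s, in which the tool goes at most 41.7 mm and 7.16 degrees, less where a joint would pass 70% of its speed; a pose out of reach is approached as far as the arm can. A call with a number of a shift or a turn outside -1 to 1 is refused whole. A call with a gripper value outside its range is refused whole. "claw" is the opening, from -1 (shut) to 1 (fully open), set as the call begins (left out, the last holds). The fingers move at their own pace and stop on an object; "newtons" is the grip in N (left out, the last holds). Time passes only in rows, so rows that repeat a pose let the fingers close. It gives the time, the measured TCP pose, the force, the opening and the grip force at its end, in the units of the state.
- bot.read_state(): the state, without advancing time (a new reading comes with each control period).
- cams.read_camera(name): name is "scene" or "top" or "wrist"; returns a dict with "image" (400x640x3 uint8, red, green, blue), "K" (3x3 intrinsics, pixels), "k1" (the pictures are not rectified: a ray, as slopes to the right and down, at radius r is drawn at 1 + k1 r^2 times it, then the intrinsics apply), "T" (4x4, takes a point from camera to world coordinates); the wrist camera has in their place "mount" (4x4, takes a point from camera to tool coordinates, whose origin is the TCP and whose axes are the flange's). Camera axes: x right, y down, z forward; pixel columns grow to the right and rows downward; lengths in m; the calibration is good to about 2 mm. A picture is of the moment at which its call begins: read the wrist's pose just before it. There is no depth.
- bot.finish_job(): hands the job in; it is judged then, once.
The state is a dict: "time": time; "q": joint angles; "joint_vel": joint speeds; "joint_torque": joint torques, N m; "tool_pos": TCP position; "tcp_rot": TCP orientation; "wrist_force": force on the tool from outside, world axes, zero at the start; "torque": the same for the moment, N m; "width": opening from 0.0 (shut) to 1.0 (fully open); "grip_force": force on a finger pad.
Only numpy, scipy, OpenCV 4.12 (cv2) and the standard library are available. Lean on these libraries where they do the work, as an engineer would, in place of code of your own. Each camera call takes 0.05 s, during which the arm holds its last target. There are 200 camera calls.

## Task

The aluminium brush pot has been knocked over and wooden stretcher keys lie about the bench: stand the pot up on the bench and let go of it, put every key into it while it stands there, then lift it and carry it upright, with all the keys inside, and set it down standing centred on the round cork coaster on the low board. Once a key is in the pot never tip it over, and leave the jars, the tape and the brush where they are.

Things in the scene. Friction and masses are not known exactly. Their poses are not given: they have to be found in the camera images.
- pot: square open aluminium brush pot, 60 x 60 mm outside, 95 mm tall, walls 3.5 mm, inner floor 6 mm above its underside, 0.2 to 0.33 kg, weighted bottom. Starts empty, lying on a side on the bench to the robot's left, its axis 30 mm above the bench. Origin: centre of its underside; z runs from underside to mouth (up when it stands), x and y are square to its flat sides
- pot_mouth (a point): centre of the pot's open mouth, 95 mm along the pot's z axis from its underside
- riser: fixed low wooden display board at the back of the bench, 130 x 420 x 30 mm (x, y, z), origin at the centre of its underside, its top 30 mm above the bench. Three places in a row 140 mm apart along its y: two taken by jars, one by the coaster
- coaster: round cork coaster, 84 mm across, 4 mm thick, fixed on top of the riser: the pot's place. Origin at the centre of its underside, so its top is 4 mm above its origin and 34 mm above the bench
- jar0: closed paint jar, 58 mm across, 75 mm tall, standing on the riser; not to be disturbed. Origin at the centre of its underside
- jar1: another such closed paint jar, on the riser; not to be disturbed
- tape: roll of tape lying flat, 96 mm across, 24 mm high, not to be disturbed. Origin at the centre of its underside
- brush: paint brush lying on the bench, about 200 mm long, not to be disturbed
- key0: loose wooden stretcher key (small hardwood wedge), 12 g, lying flat: 41 mm long (its x), 12 mm high (z), 16 mm wide (y) from x = -20 to +10 mm and 9 mm wide from there to its nose at x = +21 mm. Origin on its underside, 20 mm from the broad end. Four to six such keys are on the bench; the others are absent (None)
- key1: loose wooden stretcher key (small hardwood wedge), 12 g, lying flat: 41 mm long (its x), 12 mm high (z), 16 mm wide (y) from x = -20 to +10 mm and 9 mm wide from there to its nose at x = +21 mm. Origin on its underside, 20 mm from the broad end. Four to six such keys are on the bench; the others are absent (None)
- key2: loose wooden stretcher key (small hardwood wedge), 12 g, lying flat: 41 mm long (its x), 12 mm high (z), 16 mm wide (y) from x = -20 to +10 mm and 9 mm wide from there to its nose at x = +21 mm. Origin on its underside, 20 mm from the broad end. Four to six such keys are on the bench; the others are absent (None)
- key3: loose wooden stretcher key (small hardwood wedge), 12 g, lying flat: 41 mm long (its x), 12 mm high (z), 16 mm wide (y) from x = -20 to +10 mm and 9 mm wide from there to its nose at x = +21 mm. Origin on its underside, 20 mm from the broad end. Four to six such keys are on the bench; the others are absent (None)
- key4: loose wooden stretcher key (small hardwood wedge), 12 g, lying flat: 41 mm long (its x), 12 mm high (z), 16 mm wide (y) from x = -20 to +10 mm and 9 mm wide from there to its nose at x = +21 mm. Origin on its underside, 20 mm from the broad end. Four to six such keys are on the bench; the others are absent (None)
- key5: loose wooden stretcher key (small hardwood wedge), 12 g, lying flat: 41 mm long (its x), 12 mm high (z), 16 mm wide (y) from x = -20 to +10 mm and 9 mm wide from there to its nose at x = +21 mm. Origin on its underside, 20 mm from the broad end. Four to six such keys are on the bench; the others are absent (None)

How it is judged:
On the way, in this order (a step that is already met when the one before it is completed fails the run):
1. the pot stands upright on the bench, released (angle between pot's own z axis and vertical below 0.1 rad and height (world z) of pot below 0.01 m and contact force between the fingers and pot below 0.1 N and linear speed of pot below 0.02 m/s), for 0.3 s.
2. every key is in the pot while it stands on the bench (x of key0 in the frame of pot between -0.03 and 0.03 m and y of key0 in the frame of pot between -0.03 and 0.03 m and z of key0 in the frame of pot between 0 and 0.09 m and x of key1 in the frame of pot between -0.03 and 0.03 m and y of key1 in the frame of pot between -0.03 and 0.03 m and z of key1 in the frame of pot between 0 and 0.09 m and x of key2 in the frame of pot between -0.03 and 0.03 m and y of key2 in the frame of pot between -0.03 and 0.03 m and z of key2 in the frame of pot between 0 and 0.09 m and x of key3 in the frame of pot between -0.03 and 0.03 m and y of key3 in the frame of pot between -0.03 and 0.03 m and z of key3 in the frame of pot between 0 and 0.09 m and x of key4 in the frame of pot between -0.03 and 0.03 m and y of key4 in the frame of pot between -0.03 and 0.03 m and z of key4 in the frame of pot between 0 and 0.09 m and x of key5 in the frame of pot between -0.03 and 0.03 m and y of key5 in the frame of pot between -0.03 and 0.03 m and z of key5 in the frame of pot between 0 and 0.09 m and angle between pot's own z axis and vertical below 0.1 rad and height (world z) of pot below 0.01 m), for 0.3 s.
3. the pot is lifted clear, upright, with every key in it (x of key0 in the frame of pot between -0.03 and 0.03 m and y of key0 in the frame of pot between -0.03 and 0.03 m and z of key0 in the frame of pot between 0 and 0.09 m and x of key1 in the frame of pot between -0.03 and 0.03 m and y of key1 in the frame of pot between -0.03 and 0.03 m and z of key1 in the frame of pot between 0 and 0.09 m and x of key2 in the frame of pot between -0.03 and 0.03 m and y of key2 in the frame of pot between -0.03 and 0.03 m and z of key2 in the frame of pot between 0 and 0.09 m and x of key3 in the frame of pot between -0.03 and 0.03 m and y of key3 in the frame of pot between -0.03 and 0.03 m and z of key3 in the frame of pot between 0 and 0.09 m and x of key4 in the frame of pot between -0.03 and 0.03 m and y of key4 in the frame of pot between -0.03 and 0.03 m and z of key4 in the frame of pot between 0 and 0.09 m and x of key5 in the frame of pot between -0.03 and 0.03 m and y of key5 in the frame of pot between -0.03 and 0.03 m and z of key5 in the frame of pot between 0 and 0.09 m and angle between pot's own z axis and vertical below 0.35 rad and height (world z) of pot above 0.04 m), for 0.2 s.
At the end, for the whole second after the job is handed in: the pot stands upright (within 0.08 rad) and at rest on the coaster, its centre within 20 mm of the coaster's, and every key that was present is inside it (x of key0 in the frame of pot between -0.03 and 0.03 m and y of key0 in the frame of pot between -0.03 and 0.03 m and z of key0 in the frame of pot between 0 and 0.09 m and x of key1 in the frame of pot between -0.03 and 0.03 m and y of key1 in the frame of pot between -0.03 and 0.03 m and z of key1 in the frame of pot between 0 and 0.09 m and x of key2 in the frame of pot between -0.03 and 0.03 m and y of key2 in the frame of pot between -0.03 and 0.03 m and z of key2 in the frame of pot between 0 and 0.09 m and x of key3 in the frame of pot between -0.03 and 0.03 m and y of key3 in the frame of pot between -0.03 and 0.03 m and z of key3 in the frame of pot between 0 and 0.09 m and x of key4 in the frame of pot between -0.03 and 0.03 m and y of key4 in the frame of pot between -0.03 and 0.03 m and z of key4 in the frame of pot between 0 and 0.09 m and x of key5 in the frame of pot between -0.03 and 0.03 m and y of key5 in the frame of pot between -0.03 and 0.03 m and z of key5 in the frame of pot between 0 and 0.09 m and linear speed of pot below 0.02 m/s and horizontal distance between pot and coaster below 0.02 m and angle between pot's own z axis and vertical below 0.08 rad and z of pot in the frame of coaster between -0.002 and 0.009 m); the robot touches nothing.
It fails at once if the pot leans more than 0.5 rad with a key in it (angle between pot's own z axis and vertical above 0.5 rad and ((x of key0 in the frame of pot between -0.03 and 0.03 m and y of key0 in the frame of pot between -0.03 and 0.03 m and z of key0 in the frame of pot between 0 and 0.09 m) or (x of key1 in the frame of pot between -0.03 and 0.03 m and y of key1 in the frame of pot between -0.03 and 0.03 m and z of key1 in the frame of pot between 0 and 0.09 m) or (x of key2 in the frame of pot between -0.03 and 0.03 m and y of key2 in the frame of pot between -0.03 and 0.03 m and z of key2 in the frame of pot between 0 and 0.09 m) or (x of key3 in the frame of pot between -0.03 and 0.03 m and y of key3 in the frame of pot between -0.03 and 0.03 m and z of key3 in the frame of pot between 0 and 0.09 m) or (x of key4 in the frame of pot between -0.03 and 0.03 m and y of key4 in the frame of pot between -0.03 and 0.03 m and z of key4 in the frame of pot between 0 and 0.09 m) or (x of key5 in the frame of pot between -0.03 and 0.03 m and y of key5 in the frame of pot between -0.03 and 0.03 m and z of key5 in the frame of pot between 0 and 0.09 m))).
It fails at once if a jar is moved by more than 30 mm (distance of any of jar0, jar1 from where it was at the start of the episode above 0.03 m).
It fails at once if a jar is knocked over (angle between any of jar0, jar1's own z axis and vertical above 0.5 rad).
It fails at once if the tape or the brush is moved by more than 30 mm (distance of any of tape, brush from where it was at the start of the episode above 0.03 m).
Of key0, key1, key2, key3, key4, key5 only 4 to 6 are there at a start; the rules pass over those that are not, and their reading is None.
At some moment in a run one of key0, key1, key2, key3, key4, key5 may be knocked a few centimetres aside while the robot is not near it.
It also fails if it takes over 210 s, if anything falls off the work surface, if the arm or the gripper's body presses on something with over 40 N, if the wrist force passes 120 N, or if a joint passes its speed limit or range.

## Working session

There is one attempt and no reset: what is moved stays moved. The work goes in short steps, Python scripts to look and compute and a tool call to move; the robot and the scene stay as the last step left them, time stands still between calls to the robot, and variables do not carry over. Pictures are saved under pics/ and viewed, at most 14 in all, crops included, and the job is handed in when it is done.

Besides the shell and the picture viewer there is one more tool, called after "Call:" by a JSON object that holds its "fn" and its "kwargs". play_rows: Moves the arm, as the interface text tells. Its arguments: {"type":"object","properties":{"rows":{"type":"array","items":{"type":"array"}},"claw":{"type":"number"},"newtons":{"type":"number"}},"required":["rows"]}

```bash
ls; mkdir -p pics
python3 - <<'E'
from workcell import bot,cams
import cv2,json
s=bot.read_state();print(s)
for n in ['top','scene']:
    c=cams.read_camera(n);cv2.imwrite(f'pics/{n}0.png',c['image'][:,:,::-1]);print(n,c['K'],c['k1'],c['T'])
c=cams.read_camera('wrist');print(c['K'],c['k1'],c['mount'])
cv2.imwrite('pics/wrist0.png',c['image'][:,:,::-1])
E
```

```text
pics
{'time': 0.0, 'q': array([ 1.25311356e+00,  2.64767874e-01,  1.60539843e+00, -9.23560413e-06,
        1.27368041e+00, -3.68911547e-02]), 'joint_vel': array([ 0.00033208,  0.00017109, -0.00200274,  0.00062787,  0.00113293,
       -0.00171929]), 'joint_torque': array([ 1.62988563e-04, -5.15106189e+01, -3.67321658e+01,  2.39404344e-04,
        1.22025763e-02, -2.56977373e-06]), 'tool_pos': array([0.18682211, 0.64786411, 0.2299389 ]), 'tcp_rot': array([-0.43955998, -3.11029521,  0.00348719]), 'wrist_force': array([ 0.33829241, -0.35832098, -0.6758228 ]), 'torque': array([ 0.00305535, -0.02781388,  0.01248355]), 'grip_force': 0.0, 'width': 0.9998120917677411}
top [[379.82742831   0.         319.90069404]
 [  0.         379.82742831 200.72890933]
 [  0.           0.           1.        ]] 0.025421261510903882 [[ 0.00933314 -0.99484063  0.10101985  0.4224588 ]
 [-0.99967905 -0.0069034   0.02437506  0.01433534]
 [-0.02355192 -0.10121493 -0.99458577  1.03618737]
 [ 0.          0.          0.          1.        ]]
scene [[420.79723628   0.         310.65847352]
 [  0.         420.79723628 201.61232536]
 [  0.           0.           1.        ]] -0.053653838697869286 [[ 0.61329687  0.60645244 -0.50604583  1.11763267]
 [ 0.78981612 -0.46472265  0.4002791  -0.42577408]
 [ 0.00757927 -0.64517307 -0.76399886  0.94650539]
 [ 0.          0.          0.          1.        ]]
[[293.40113931   0.         314.88138828]
 [  0.         293.40113931 196.76707726]
 [  0.           0.           1.        ]] 0.007481428820118251 [[-2.26794475e-05 -9.65076719e-01 -2.61967414e-01  6.69867578e-02]
 [ 9.99999895e-01 -1.41720122e-04  4.35517319e-04 -1.15329784e-04]
 [-4.57433679e-04 -2.61967376e-01  9.65076621e-01 -1.42635013e-01]
 [ 0.00000000e+00  0.00000000e+00  0.00000000e+00  1.00000000e+00]]
```

View pics/top0.png

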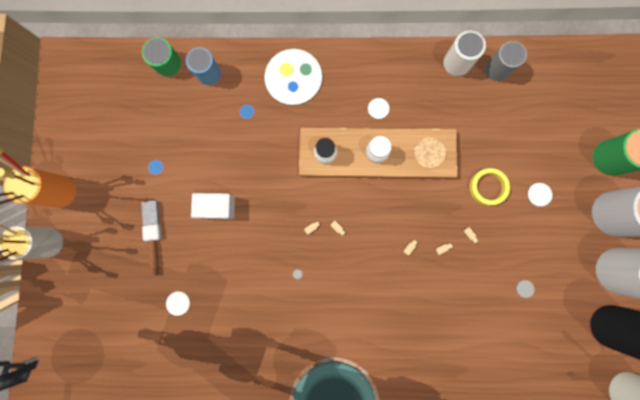

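View pics/scene0.png

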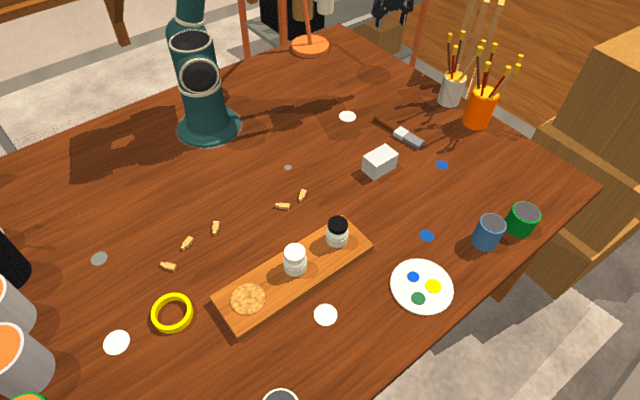

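Top view: white box-like pot on its side at (213,206), five keys at (312,228), (338,228), (411,248), (444,249), (471,235), coaster at (430,152), tape at (490,187), brush at (150,235). Now I'll locate them precisely.

```bash
cat > h.py <<'E'
import numpy as np,cv2
from scipy.spatial.transform import Rotation as R
from workcell import bot,cams
class Cam:
    def __init__(s,n):
        st=bot.read_state(); c=cams.read_camera(n); s.im=c['image'];s.K=c['K'];s.k1=c['k1']
        if n=='wrist':
            T=np.eye(4);T[:3,:3]=R.from_rotvec(st['tcp_rot']).as_matrix();T[:3,3]=st['tool_pos'];s.T=T@c['mount']
        else: s.T=c['T']
        s.D=np.array([s.k1,0,0,0,0])
    def ray(s,uv):
        p=cv2.undistortPoints(np.float64(uv).reshape(-1,1,2),s.K,s.D).reshape(-1,2)
        return np.c_[p,np.ones(len(p))]@s.T[:3,:3].T
    def on(s,uv,z):
        d=s.ray(uv);o=s.T[:3,3];return o+d*((z-o[2])/d[:,2])[:,None]
    def px(s,P):
        W=np.linalg.inv(s.T);r=cv2.Rodrigues(W[:3,:3])[0]
        return cv2.projectPoints(np.float64(P).reshape(-1,1,3),r,W[:3,3],s.K,s.D)[0].reshape(-1,2)
    def crop(s,f,x0,y0,x1,y1,k):
        cv2.imwrite(f,cv2.resize(s.im[y0:y1,x0:x1,::-1],None,fx=k,fy=k,interpolation=cv2.INTER_CUBIC))
def keys(c,z=0.012,area=(20,400),box=None):
    """tan blobs -> (centre xy, direction angle broad->nose, px)"""
    h=cv2.cvtColor(c.im,cv2.COLOR_RGB2HSV);m=cv2.inRange(h,(8,60,150),(25,190,255))
    out=[]
    for k in cv2.findContours(m,cv2.RETR_EXTERNAL,cv2.CHAIN_APPROX_NONE)[0]:
        a=cv2.contourArea(k)
        if not area[0]<a<area[1]: continue
        mm=np.zeros(m.shape,np.uint8);cv2.drawContours(mm,[k],-1,255,-1)
        v,u=np.nonzero(mm);P=c.on(np.c_[u,v],z)[:,:2];ce=P.mean(0)
        w,V=np.linalg.eigh(np.cov((P-ce).T));d=V[:,1];t=(P-ce)@d;s=(P-ce)@V[:,0]
        if s[t>0].std()>s[t<0].std(): d=-d
        out.append((ce.round(4).tolist(),round(float(np.degrees(np.arctan2(d[1],d[0]))),1),(4*np.sqrt(w)[::-1]*1000).round(1).tolist(),a,[int(u.mean()),int(v.mean())]))
    return out
E
python3 - <<'E'
from h import *
c=Cam('top')
for k in keys(c): print(k)
print('pot corners z.06',c.on([[192,194],[234,194],[234,218],[191,218]],.06).round(3).tolist())
print('coaster',c.on([[430,152]],.034),'jar',c.on([[379,145],[325,145]],.105),'tape',c.on([[490,187]],.024))
c.crop('pics/t1.png',130,110,530,300,2)
s=Cam('scene');s.crop('pics/s1.png',330,100,460,200,6)
E
```

```text
([0.1231, -0.7469], 49.2, [47.4, 24.6], 123.5, [632, 363])
([0.2544, 0.859], -54.2, [66.4, 26.3], 164.0, [9, 301])
([0.3147, 0.8446], 113.7, [26.4, 15.4], 31.5, [16, 277])
([0.3553, 0.849], 106.5, [35.6, 17.2], 52.0, [16, 262])
([0.3634, 0.7907], -83.1, [47.9, 7.9], 21.0, [38, 259])
([0.4089, -0.6909], 87.0, [66.7, 6.7], 21.0, [600, 247])
([0.6757, -0.7917], 176.0, [89.4, 36.8], 314.0, [633, 146])
([1.0109, 0.9464], -179.2, [133.7, 15.3], 113.0, [1, 28])
pot corners z.06 [[0.537, 0.371, 0.06], [0.538, 0.262, 0.06], [0.475, 0.26, 0.06], [0.474, 0.371, 0.06]]
coaster [[ 0.65669632 -0.25311307  0.034     ]] jar [[ 0.6575402  -0.10874021  0.105     ]
 [ 0.65716964  0.02571201  0.105     ]] tape [[ 0.56492686 -0.41098413  0.024     ]]
```

View pics/t1.png

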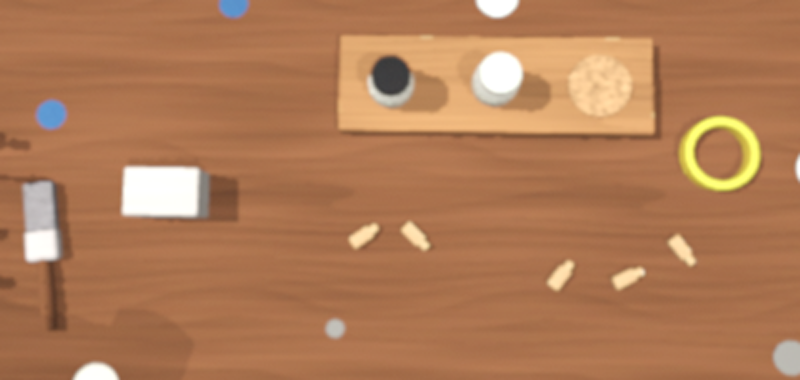

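View pics/s1.png

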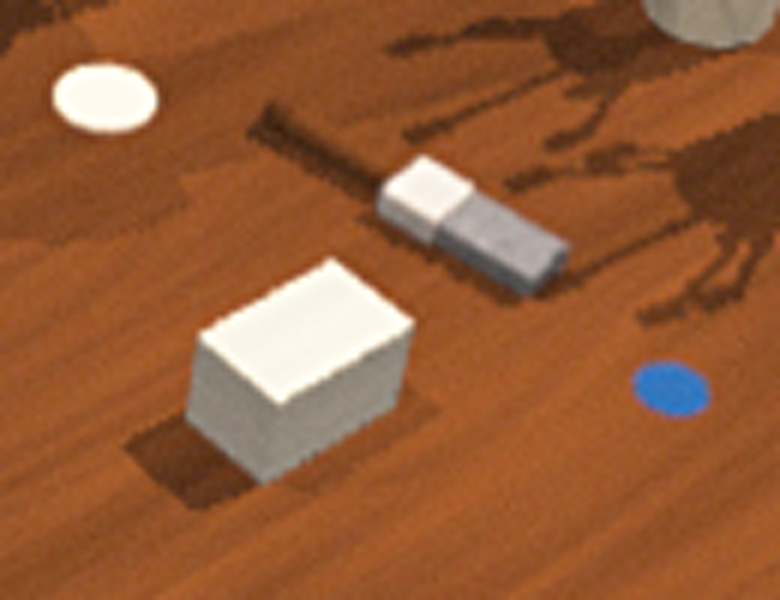

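View pics/wrist0.png

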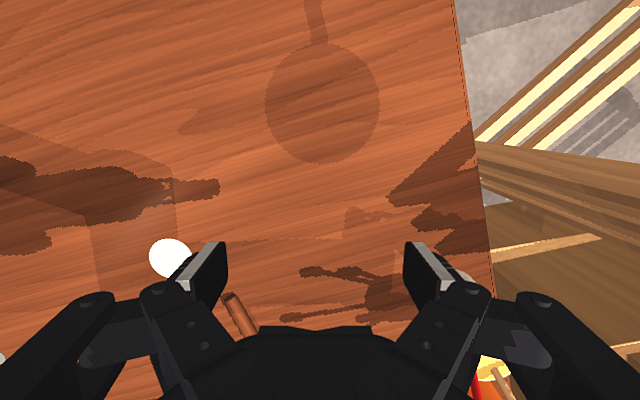

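Both views show the closed (underside) face looking towards -y, so the mouth faces +y towards the brush; five keys are present. I'll tune the key mask and get the numbers.

```bash
python3 - <<'E'
from h import *
c=Cam('top');h=cv2.cvtColor(c.im,cv2.COLOR_RGB2HSV)
for u,v in [(312,228),(338,228),(411,248),(444,249),(471,235),(310,160),(400,230),(430,152)]: print(h[v,u],end=' ')
m=cv2.inRange(h,(0,0,150),(179,60,255));m[:,:180]=0;m[:180]=0;m[230:]=0;m[:,250:]=0
k=max(cv2.findContours(m,0,1)[0],key=cv2.contourArea);r=cv2.minAreaRect(k);print(r);print(c.on(cv2.boxPoints(r),.06).round(4).tolist())
m2=cv2.inRange(h,(10,40,120),(22,150,255));
E
sed -i 's/(8,60,150),(25,190,255)/(9,60,195),(22,135,255)/' h.py
sed -i "s/    out=\[\]/    m[:190]=0; m[:,:250]=0; m[:,560:]=0; m[300:]=0\n    out=[]/" h.py
python3 -c "
from h import *
for k in keys(Cam('top')): print(k)"
```

```text
[ 18  84 255] [ 19  81 255] [ 18  84 255] [ 18  84 255] [ 18  83 255] [ 15 122 232] [ 12 137 173] [ 16 101 245] ((210.5, 205.5), (25.0, 39.0), 90.0)
[[0.5395, 0.374, 0.06], [0.5402, 0.2723, 0.06], [0.4752, 0.2701, 0.06], [0.4744, 0.3712, 0.06]]
([0.402, -0.2886], -62.5, [46.8, 20.7], 88.0, [443, 248])
([0.4038, -0.2013], -38.2, [48.3, 21.0], 94.0, [410, 247])
([0.4393, -0.3612], -144.0, [48.5, 21.5], 95.5, [470, 234])
([0.4542, 0.0628], -54.3, [47.2, 20.8], 86.5, [310, 227])
([0.4543, -0.0074], -135.9, [47.9, 20.3], 87.0, [337, 227])
```

```bash
cat >> h.py <<'E'
def tool(az=0,tilt=0,roll=0):
    """tool down, tool y at world azimuth az (deg); tilt>0: rotated about tool y so that z leans to -tool x(az=0: -y)"""
    Z=R.from_euler('z',az,degrees=True);B=R.from_matrix(np.array([[0,1,0],[1,0,0],[0,0,-1.]]).T)
    return Z*B*R.from_euler('y',-tilt,degrees=True)
def plan(*wps):
    st=bot.read_state();p=st['tool_pos'];r=R.from_rotvec(st['tcp_rot'])
    for pos,rt in wps:
        d=r.inv().apply(np.array(pos)-p)/.25;t=(r.inv()*rt).as_rotvec()/(np.pi/4)
        print('sh',d.round(3).tolist(),'turn',t.round(3).tolist(),'rows~',round(max(np.linalg.norm(d)*250/41.7,np.linalg.norm(t)*45/7.16),1))
E
python3 - <<'E'
from h import *
print(tool(0,45).as_matrix().round(2))
plan(((.35,.57,.25),tool(37,0)),((.35,.57,.25),tool(37,15)))
E
```

```text
[[ 0.    1.    0.  ]
 [ 0.71  0.   -0.71]
 [-0.71  0.   -0.71]]
sh [-0.713, -0.121, -0.076] turn [-0.001, 0.0, 0.82] rows~ 5.2
sh [-0.713, -0.121, -0.076] turn [0.107, -0.321, 0.816] rows~ 5.6
```

Call:
{"fn": "play_rows", "kwargs": {"rows": [[[-0.24, -0.04, -0.025], [0, 0, 0.27]], [[-0.48, -0.08, -0.05], [0, 0, 0.55]], [[-0.713, -0.12, -0.076], [0, 0, 0.82]], [[-0.713, -0.12, -0.076], [0, 0, 0.82]], [[-0.713, -0.12, -0.076], [0, 0, 0.82]], [[-0.713, -0.12, -0.076], [0, 0, 0.82]], [[-0.713, -0.12, -0.076], [0, 0, 0.82]], [[-0.713, -0.12, -0.076], [0, 0, 0.82]]], "claw": 1}}

```text
time: 1.02
tool_pos: [0.3493, 0.5705, 0.25]
tcp_rot: [-1.398, -2.812, 0.001]
wrist_force: [-0.4, 0.1, -0.3]
width: 1.001
grip_force: 0.0
```

Run:
```python
from h import *
print(bot.read_state()['q'])
plan(((.507,.490,.175),tool(0,25)),((.507,.473,.158),tool(0,45)))
```

```text
[9.83805940e-01 2.42632835e-01 1.59580378e+00 7.53376486e-04
 1.30366351e+00 3.35537208e-01]
sh [-0.638, 0.309, 0.3] turn [0.179, -0.536, 0.812] rows~ 6.2
sh [-0.692, 0.268, 0.368] turn [0.323, -0.964, 0.782] rows~ 8.1
```

Call:
{"fn": "play_rows", "kwargs": {"rows": [[[-0.16, 0.07, 0.08], [0.04, -0.12, 0.1]], [[-0.32, 0.14, 0.16], [0.08, -0.24, 0.2]], [[-0.48, 0.2, 0.24], [0.16, -0.48, 0.39]], [[-0.69, 0.27, 0.368], [0.32, -0.96, 0.78]], [[-0.69, 0.27, 0.368], [0.32, -0.96, 0.78]], [[-0.69, 0.27, 0.368], [0.32, -0.96, 0.78]], [[-0.69, 0.27, 0.368], [0.32, -0.96, 0.78]], [[-0.69, 0.27, 0.368], [0.32, -0.96, 0.78]], [[-0.69, 0.27, 0.368], [0.32, -0.96, 0.78]], [[-0.69, 0.27, 0.368], [0.32, -0.96, 0.78]], [[-0.69, 0.27, 0.368], [0.32, -0.96, 0.78]], [[-0.69, 0.27, 0.368], [0.32, -0.96, 0.78]]]}}

```text
time: 2.02
tool_pos: [0.5075, 0.4739, 0.1604]
tcp_rot: [1.763, 1.765, -0.721]
wrist_force: [-0.3, -0.2, 0.2]
width: 1.002
grip_force: 0.0
```

Run:
```python
from h import *
s=bot.read_state();print(s['q'],s['tool_pos'])
plan(((.507,.3316,.0166),tool(0,45)))
w=Cam('wrist');cv2.imwrite('pics/w1.png',w.im[:,:,::-1])
# expected pot corners in wrist view
print(w.px([[.477,.275,.06],[.537,.275,.06],[.477,.37,.06],[.537,.37,.06],[.477,.37,0],[.537,.37,0]]).round())
```

```text
[ 0.92806849  0.76332488  1.1920819  -0.45257673  1.82551935  0.95814571] [0.50753699 0.47386733 0.16038027]
sh [-0.002, -0.005, 0.809] turn [0.004, -0.009, 0.0] rows~ 4.9
[[291. 228.]
 [338. 228.]
 [285. 189.]
 [344. 189.]
 [288. 143.]
 [342. 143.]]
```

View pics/w1.png

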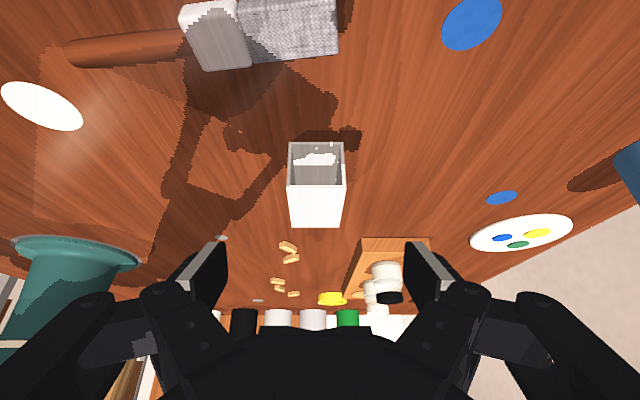

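The pot's open mouth faces the gripper, at (287–346, 142–186), within 2 px of the prediction. Approaching.

Call:
{"fn": "play_rows", "kwargs": {"rows": [[[0, 0, 0.1], [0, 0, 0]], [[0, 0, 0.2], [0, 0, 0]], [[0, 0, 0.3], [0, 0, 0]], [[0, 0, 0.4], [0, 0, 0]], [[0, 0, 0.5], [0, 0, 0]], [[0, 0, 0.6], [0, 0, 0]], [[0, 0, 0.7], [0, 0, 0]], [[0, 0, 0.76], [0, 0, 0]], [[0, 0, 0.8], [0, 0, 0]], [[0, 0, 0.8], [0, 0, 0]], [[0, 0, 0.8], [0, 0, 0]]]}}

```text
time: 2.98
tool_pos: [0.5083, 0.3327, 0.0174]
tcp_rot: [1.764, 1.762, -0.723]
wrist_force: [-0.2, 0.4, 0.4]
width: 1.0
grip_force: 0.0
```

Call:
{"fn": "play_rows", "kwargs": {"rows": [[[0, 0, 0], [0, 0, 0]], [[0, 0, 0], [0, 0, 0]], [[0, 0, 0], [0, 0, 0]], [[0, 0, 0], [0, 0, 0]], [[0, 0, 0], [0, 0, 0]], [[0, 0, 0], [0, 0, 0]], [[0, 0, 0], [0, 0, 0]], [[0, 0, 0], [0, 0, 0]], [[0, 0, 0], [0, 0, 0]], [[0, 0, 0], [0, 0, 0]]], "claw": -1, "newtons": 40}}

```text
time: 3.82
tool_pos: [0.5088, 0.3341, 0.0176]
tcp_rot: [1.763, 1.763, -0.721]
wrist_force: [0.8, 5.8, 5.7]
width: 0.696
grip_force: 44.3
```

Run:
```python
from h import *
s=bot.read_state();print(s['q'],s['tool_pos'])
p=s['tool_pos']
plan((p+[0,0,.11],tool(0,45)),(p+[0,0,.11],tool(0,5)))
```

```text
[ 0.81809781  0.72670996  1.55248105 -0.50519137  1.49570351  1.02502706] [0.5087581  0.33412526 0.0176268 ]
sh [-0.309, 0.001, -0.313] turn [0.004, -0.008, -0.002] rows~ 2.6
sh [-0.309, 0.001, -0.313] turn [0.004, 0.881, -0.001] rows~ 5.5
```

Call:
{"fn": "play_rows", "kwargs": {"rows": [[[-0.04, 0, -0.04], [0, 0, 0]], [[-0.1, 0, -0.1], [0, 0, 0]], [[-0.2, 0, -0.2], [0, 0, 0]], [[-0.31, 0, -0.31], [0, 0, 0]], [[-0.31, 0, -0.31], [0, 0.13, 0]], [[-0.31, 0, -0.31], [0, 0.26, 0]], [[-0.31, 0, -0.31], [0, 0.39, 0]], [[-0.31, 0, -0.31], [0, 0.52, 0]], [[-0.31, 0, -0.31], [0, 0.65, 0]], [[-0.31, 0, -0.31], [0, 0.78, 0]], [[-0.31, 0, -0.31], [0, 0.88, 0]], [[-0.31, 0, -0.31], [0, 0.88, 0]], [[-0.31, 0, -0.31], [0, 0.88, 0]]], "newtons": 60}}

```text
time: 4.9
tool_pos: [0.5073, 0.3302, 0.126]
tcp_rot: [2.176, 2.172, -0.101]
wrist_force: [0.3, 0.0, -4.0]
width: 0.694
grip_force: 65.7
```

Run:
```python
from h import *
s=bot.read_state();print(s['q'],s['tool_pos'])
g=np.array([.509,.33,.12])
plan((g+[0,.0134,-.0134],tool(0,-40)))
```

```text
[ 0.58026861  0.25304436  1.82306201 -0.08609781  1.11800599  0.62214356] [0.5072685  0.33016605 0.12597763]
sh [0.06, 0.007, 0.072] turn [0.001, 1.007, -0.003] rows~ 6.3
```

Call:
{"fn": "play_rows", "kwargs": {"rows": [[[0.01, 0, 0.01], [0, 0.13, 0]], [[0.02, 0, 0.02], [0, 0.26, 0]], [[0.03, 0, 0.03], [0, 0.39, 0]], [[0.04, 0, 0.04], [0, 0.52, 0]], [[0.05, 0, 0.05], [0, 0.65, 0]], [[0.06, 0, 0.06], [0, 0.78, 0]], [[0.06, 0, 0.07], [0, 0.9, 0]], [[0.06, 0, 0.07], [0, 1.0, 0]], [[0.06, 0, 0.07], [0, 1.0, 0]], [[0.06, 0, 0.07], [0, 1.0, 0]]]}}

```text
time: 5.73
tool_pos: [0.5066, 0.3449, 0.105]
tcp_rot: [-1.82, -1.819, -0.651]
wrist_force: [-0.3, -0.3, -2.2]
width: 0.697
grip_force: 65.7
```

Run:
```python
from h import *
s=bot.read_state();print(s['q'],s['tool_pos'])
plan((s['tool_pos'],tool(0,-45)))
c=Cam('scene');c.crop('pics/s2.png',330,80,460,200,5)
```

```text
[ 0.19020728  0.20208932  2.10340964  0.90421808  0.92336818 -0.40997936] [0.50655918 0.34486293 0.1049548 ]
sh [0.0, 0.0, 0.0] turn [-0.005, 0.12, -0.003] rows~ 0.8
```

View pics/s2.png

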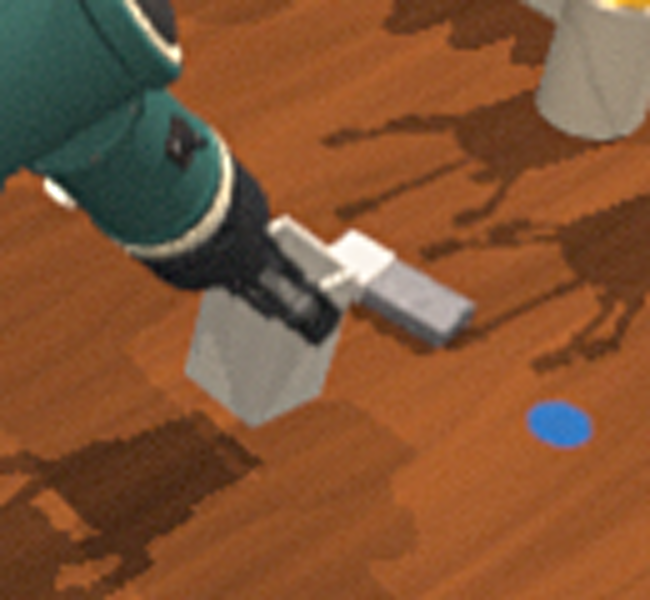

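The pot is held upright, about 5 cm above the bench and tilted about 5°; rotating the rest and lowering.

Call:
{"fn": "play_rows", "kwargs": {"rows": [[[0, 0, 0], [0, 0.06, 0]], [[0, 0, 0], [0, 0.12, 0]], [[-0.02, 0, 0.026], [0, 0.12, 0]], [[-0.05, 0, 0.06], [0, 0.12, 0]], [[-0.08, 0, 0.095], [0, 0.12, 0]], [[-0.095, 0, 0.112], [0, 0.12, 0]], [[-0.095, 0, 0.112], [0, 0.12, 0]], [[-0.095, 0, 0.112], [0, 0.12, 0]]]}}

```text
time: 6.45
tool_pos: [0.5074, 0.3455, 0.07]
tcp_rot: [-1.757, -1.759, -0.731]
wrist_force: [0.3, 0.4, -1.4]
width: 0.695
grip_force: 65.9
```

Run:
```python
from h import *
s=bot.read_state();print(s['tool_pos'],s['wrist_force'])
plan((s['tool_pos']-[0,0,.01],tool(0,-45)))
c=Cam('scene');c.crop('pics/s3.png',330,80,460,200,5)
```

```text
[0.50738886 0.34553157 0.06995885] [ 0.32944997  0.3739453  -1.44755079]
sh [-0.028, 0.0, 0.028] turn [-0.001, -0.004, 0.001] rows~ 0.2
```

View pics/s3.png

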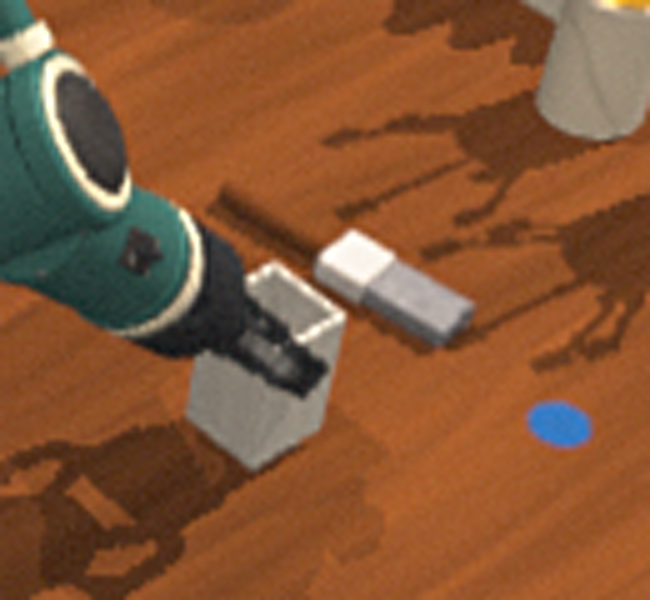

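The pot hangs upright about 13 mm above the bench. Lowering it slowly.

Call:
{"fn": "play_rows", "kwargs": {"rows": [[[-0.01, 0, 0.01], [0, 0, 0]], [[-0.02, 0, 0.02], [0, 0, 0]], [[-0.03, 0, 0.03], [0, 0, 0]], [[-0.03, 0, 0.03], [0, 0, 0]], [[-0.03, 0, 0.03], [0, 0, 0]]]}}

```text
time: 6.92
tool_pos: [0.5076, 0.3449, 0.0595]
tcp_rot: [-1.758, -1.758, -0.732]
wrist_force: [0.5, -0.1, -2.5]
width: 0.698
grip_force: 65.9
```

Call:
{"fn": "play_rows", "kwargs": {"rows": [[[-0.003, 0, 0.003], [0, 0, 0]], [[-0.006, 0, 0.006], [0, 0, 0]], [[-0.006, 0, 0.006], [0, 0, 0]]]}}

```text
time: 7.17
tool_pos: [0.5079, 0.3449, 0.0576]
tcp_rot: [-1.758, -1.758, -0.733]
wrist_force: [0.3, 0.2, -2.2]
width: 0.693
grip_force: 65.9
```

Call:
{"fn": "play_rows", "kwargs": {"rows": [[[-0.003, 0, 0.003], [0, 0, 0]], [[-0.006, 0, 0.006], [0, 0, 0]], [[-0.006, 0, 0.006], [0, 0, 0]]]}}

```text
time: 7.42
tool_pos: [0.5082, 0.3454, 0.0571]
tcp_rot: [-1.755, -1.758, -0.735]
wrist_force: [-2.4, -3.0, 4.6]
width: 0.695
grip_force: 66.5
```

Call:
{"fn": "play_rows", "kwargs": {"rows": [[[-0.003, 0, 0.003], [0, 0, 0]], [[-0.003, 0, 0.003], [0, 0, 0]]]}}

```text
time: 7.58
tool_pos: [0.5083, 0.3456, 0.0571]
tcp_rot: [-1.753, -1.758, -0.736]
wrist_force: [-5.2, -5.2, 10.8]
width: 0.691
grip_force: 67.2
```

Call:
{"fn": "play_rows", "kwargs": {"rows": [[[0, 0, 0], [0, 0, 0]], [[0, 0, 0], [0, 0, 0]], [[0, 0, 0], [0, 0, 0]], [[0, 0, 0], [0, 0, 0]], [[0, 0, 0], [0, 0, 0]], [[0, 0, 0], [0, 0, 0]], [[0, 0, 0], [0, 0, 0]]], "claw": 1}}

```text
time: 8.17
tool_pos: [0.5078, 0.3451, 0.0544]
tcp_rot: [-1.757, -1.758, -0.733]
wrist_force: [0.9, 0.1, 0.4]
width: 1.001
grip_force: 0.0
```

Call:
{"fn": "play_rows", "kwargs": {"rows": [[[0, 0, -0.05], [0, 0, 0]], [[0, 0, -0.12], [0, 0, 0]], [[0, 0, -0.24], [0, 0, 0]], [[0, 0, -0.36], [0, 0, 0]], [[0, 0, -0.48], [0, 0, 0]], [[0, 0, -0.6], [0, 0, 0]], [[0, 0, -0.6], [0, 0, 0]], [[0, 0, -0.6], [0, 0, 0]]]}}

```text
time: 8.83
tool_pos: [0.5094, 0.2371, 0.1622]
tcp_rot: [-1.76, -1.759, -0.738]
wrist_force: [-0.1, 0.3, 0.8]
width: 1.001
grip_force: 0.0
```

Run:
```python
from h import *
s=bot.read_state();print(s['tool_pos'],s['q'])
plan((s['tool_pos']+[0,0,.08],tool(0,0)),([.45,.14,.2],tool(0,-3)))
c=Cam('scene');c.crop('pics/s4.png',200,80,460,260,3)
for k in keys(Cam('top')): print(k)
```

```text
[0.50938813 0.23712896 0.16216793] [-0.06786184  0.12539789  2.11510488  0.88524282  1.15512267 -0.55156692]
sh [0.227, 0.002, -0.226] turn [0.007, -1.004, -0.0] rows~ 6.3
sh [-0.166, -0.236, -0.384] turn [0.007, -0.938, -0.0] rows~ 5.9
([0.4003, -0.2868], -62.6, [46.5, 17.9], 69.5, [442, 248])
([0.4039, -0.201], -38.7, [48.5, 21.5], 97.0, [409, 247])
([0.4389, -0.3623], -147.5, [47.6, 20.7], 92.0, [471, 234])
([0.4526, 0.0694], -39.1, [34.2, 19.2], 45.0, [308, 227])
([0.4524, -0.0093], -135.8, [46.9, 16.3], 64.5, [337, 228])
```

View pics/s4.png

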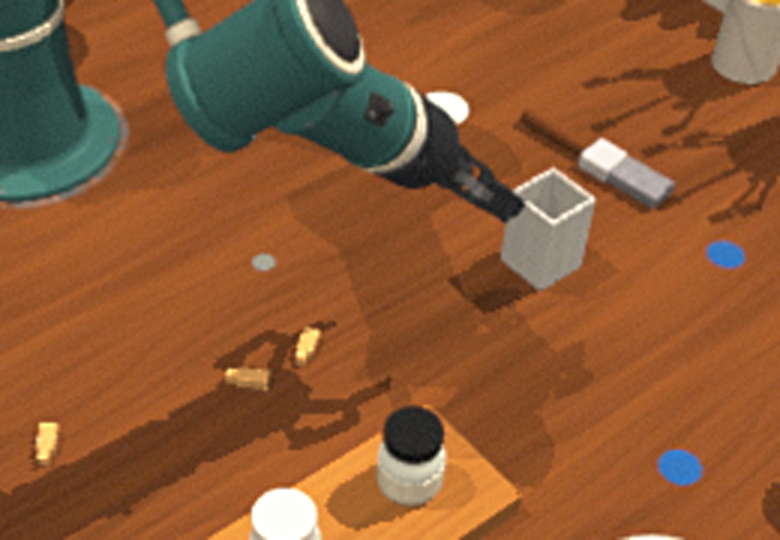

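The pot stands upright and released. Raising and turning the tool vertical.

Call:
{"fn": "play_rows", "kwargs": {"rows": [[[0.05, 0, -0.1], [0, -0.1, 0]], [[0.05, 0, -0.2], [0, -0.2, 0]], [[0.05, 0, -0.3], [0, -0.35, 0]], [[0.08, 0, -0.4], [0, -0.5, 0]], [[0.11, 0, -0.46], [0, -0.65, 0]], [[0.14, 0, -0.46], [0, -0.8, 0]], [[0.17, 0, -0.46], [0, -1.0, 0]], [[0.17, 0, -0.46], [0, -1.0, 0]], [[0.17, 0, -0.46], [0, -1.0, 0]], [[0.17, 0, -0.46], [0, -1.0, 0]]]}}

```text
time: 9.77
tool_pos: [0.5063, 0.1883, 0.2695]
tcp_rot: [-2.214, -2.222, -0.001]
wrist_force: [0.0, -0.3, -0.2]
width: 0.998
grip_force: 0.0
```

Run:
```python
from h import *
s=bot.read_state();print(s['tool_pos'],s['q'])
w=Cam('wrist');cv2.imwrite('pics/w2.png',w.im[:,:,::-1])
print(w.px([[.508+a*.03,.332+b*.03,.095] for a,b in [(-1,-1),(1,-1),(1,1),(-1,1)]]).round(1).tolist())
```

```text
[0.50633318 0.1882662  0.26947147] [ 0.30707286 -0.01350629  1.84370542  0.00449284  1.31262526  0.30238461]
[[288.2, 68.7], [348.1, 68.9], [350.2, 0.3], [286.9, 0.1]]
```

View pics/w2.png

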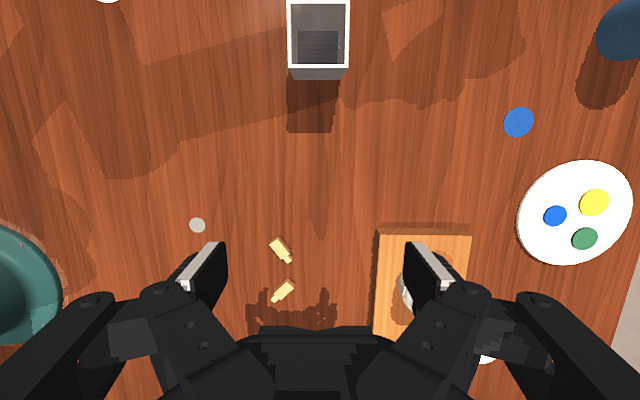

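Rim seen at (287–348, 2–68), matching a pot centre at (0.508, 0.332); keys at (280,250) and (283,293). Detecting these from the wrist view.

```bash
python3 - <<'E'
s=open('h.py').read()
s=s.replace("    m[:190]=0; m[:,:250]=0; m[:,560:]=0; m[300:]=0\n","    if c.im is not None and not c.w: m[:190]=0; m[:,:250]=0; m[:,560:]=0; m[300:]=0\n    m=cv2.morphologyEx(m,cv2.MORPH_CLOSE,np.ones((3,3))) if c.w else m\n")
s=s.replace("        st=bot","        s.w=n=='wrist';st=bot").replace("c.im is not None and not","not")
s+='''
def wk(c):
    """wrist key finder: grasp xy (centre of broad part), key direction deg"""
    for ce,a,l,ar,px in keys(c,.012,(100,20000)):
        if 35<l[0]<60 and 12<l[1]<26:
            u=np.array([np.cos(np.radians(a)),np.sin(np.radians(a))]);print('key px',px,'c',ce,'dir',a,'size',l,'grasp',(np.array(ce)-.0035*u).round(4).tolist())
'''
open('h.py','w').write(s)
E
python3 - <<'E'
from h import *
w=Cam('wrist');wk(w)
plan(([.453,.055,.15],tool(-52+90,0)),([.453,.055,.15],tool(-52,0)),([.453,.055,.15],tool(36,0)))
E
```

```text
sh [-0.528, -0.214, 0.477] turn [-0.001, -0.006, -0.844] rows~ 5.3
sh [-0.528, -0.214, 0.477] turn [-0.005, -0.003, 1.156] rows~ 7.3
sh [-0.528, -0.214, 0.477] turn [-0.001, -0.006, -0.8] rows~ 5.0
```

Call:
{"fn": "play_rows", "kwargs": {"rows": [[[-0.1, -0.04, 0.1], [0, 0, -0.1]], [[-0.2, -0.08, 0.2], [0, 0, -0.25]], [[-0.3, -0.12, 0.3], [0, 0, -0.4]], [[-0.4, -0.16, 0.4], [0, 0, -0.55]], [[-0.5, -0.21, 0.48], [0, 0, -0.7]], [[-0.5, -0.21, 0.48], [0, 0, -0.8]], [[-0.5, -0.21, 0.48], [0, 0, -0.8]], [[-0.5, -0.21, 0.48], [0, 0, -0.8]], [[-0.5, -0.21, 0.48], [0, 0, -0.8]]]}}

```text
time: 10.62
tool_pos: [0.4562, 0.0621, 0.1516]
tcp_rot: [1.431, 2.796, 0.008]
wrist_force: [0.6, -0.3, -0.3]
width: 0.998
grip_force: 0.0
```

Run:
```python
from h import *
s=bot.read_state();print(s['tool_pos'])
w=Cam('wrist');u,v=w.px([[.4542,.0628,.012]])[0].astype(int);print(u,v)
h=cv2.cvtColor(w.im,cv2.COLOR_RGB2HSV);print(h[v-3:v+4:3,u-3:u+4:3].tolist())
wk(w);cv2.imwrite('pics/w3.png',w.im[:,:,::-1])
print(keys(w,.012,(100,20000)))
```

```text
[0.45623841 0.06205329 0.15156981]
313 185
[[[24, 86, 254], [24, 79, 255], [25, 77, 255]], [[23, 87, 254], [24, 80, 255], [25, 77, 255]], [[24, 86, 254], [22, 98, 254], [25, 76, 255]]]
[]
```

View pics/w3.png

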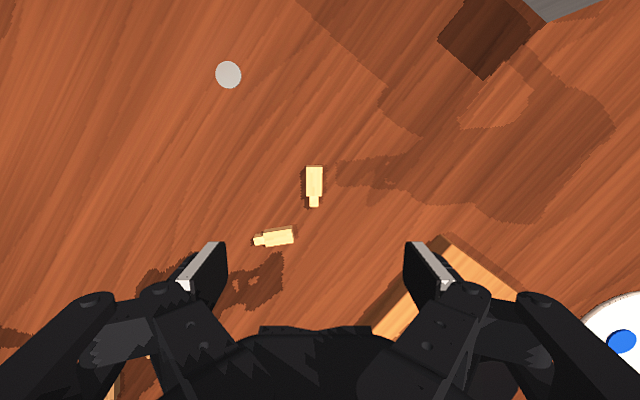

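Key A is at (313,186), nose down, neatly aligned with the jaws; the hue range just has to be wider.

```bash
sed -i 's/(9,60,195),(22,135,255)/(9,60,150) if c.w else (9,60,195),(30,140,255) if c.w else (22,135,255)/' h.py
sed -i 's/^    h=cv2.cvtColor(c.im,cv2.COLOR_RGB2HSV);m=cv2.inRange(h,(9/    h=cv2.cvtColor(c.im,cv2.COLOR_RGB2HSV);m=cv2.inRange(h,(18,50,120) if c.w else (9/; s/(18,50,120) if c.w else (9,60,150) if c.w/(18,50,120) if c.w/' h.py
python3 - <<'E'
from h import *
w=Cam('wrist');print(keys(w,.012,(100,20000)));wk(w)
E
```

```text
[([0.4539, -0.0056], -134.8, [43.6, 16.6], 419.5, [274, 237]), ([0.4536, 0.0638], -54.8, [44.2, 16.3], 486.5, [313, 184])]
key px [274, 237] c [0.4539, -0.0056] dir -134.8 size [43.6, 16.6] grasp [0.4564, -0.0031]
key px [313, 184] c [0.4536, 0.0638] dir -54.8 size [44.2, 16.3] grasp [0.4516, 0.0667]
```

Run:
```python
from h import *
plan(([.4516,.0667,.06],tool(35.2)),([.4516,.0667,.006],tool(35.2)))
```

```text
sh [0.024, -0.008, 0.367] turn [0.006, -0.002, 0.016] rows~ 2.2
sh [0.024, -0.009, 0.583] turn [0.006, -0.002, 0.016] rows~ 3.5
```

Call:
{"fn": "play_rows", "kwargs": {"rows": [[[0.02, -0.01, 0.1], [0, 0, 0.016]], [[0.024, -0.009, 0.2], [0, 0, 0.016]], [[0.024, -0.009, 0.3], [0, 0, 0.016]], [[0.024, -0.009, 0.4], [0, 0, 0.016]], [[0.024, -0.009, 0.48], [0, 0, 0.016]], [[0.024, -0.009, 0.54], [0, 0, 0.016]], [[0.024, -0.009, 0.57], [0, 0, 0.016]], [[0.024, -0.009, 0.583], [0, 0, 0.016]], [[0.024, -0.009, 0.583], [0, 0, 0.016]]], "claw": 0.1}}

```text
time: 11.47
tool_pos: [0.4504, 0.0668, 0.005]
tcp_rot: [-1.443, -2.789, -0.006]
wrist_force: [0.4, 0.0, 0.1]
width: 0.55
grip_force: 0.0
```

Call:
{"fn": "play_rows", "kwargs": {"rows": [[[0, 0, 0], [0, 0, 0]], [[0, 0, 0], [0, 0, 0]], [[0, 0, 0], [0, 0, 0]], [[0, 0, 0], [0, 0, 0]], [[0, 0, 0], [0, 0, 0]], [[0, 0, 0], [0, 0, 0]], [[0, 0, 0], [0, 0, 0]], [[0, 0, 0], [0, 0, 0]]], "claw": -1, "newtons": 30}}

```text
time: 12.13
tool_pos: [0.4515, 0.0666, 0.0064]
tcp_rot: [1.443, 2.789, 0.009]
wrist_force: [0.3, 1.0, 6.2]
width: 0.168
grip_force: 30.5
```

Call:
{"fn": "play_rows", "kwargs": {"rows": [[[0, 0, -0.1], [0, 0, 0]], [[0, 0, -0.25], [0, 0, 0]], [[0, 0, -0.4], [0, 0, 0]], [[0, 0, -0.6], [0, 0, 0]], [[0, 0, -0.64], [0, 0, 0]], [[0, 0, -0.64], [0, 0, 0]]]}}

```text
time: 12.63
tool_pos: [0.4542, 0.0661, 0.1715]
tcp_rot: [1.44, 2.782, 0.016]
wrist_force: [-0.4, 0.3, -0.4]
width: 0.175
grip_force: 29.8
```

Run:
```python
from h import *
plan(([.508,.28,.165],tool(0)),([.508,.332,.165],tool(0)),([.508,.332,.105],tool(0)))
```

```text
sh [0.574, 0.67, 0.033] turn [0.018, -0.001, 0.784] rows~ 5.3
sh [0.744, 0.79, 0.034] turn [0.018, -0.001, 0.784] rows~ 6.5
sh [0.745, 0.787, 0.274] turn [0.018, -0.001, 0.784] rows~ 6.7
```

Call:
{"fn": "play_rows", "kwargs": {"rows": [[[0.15, 0.16, 0], [0, 0, 0.15]], [[0.3, 0.32, 0], [0, 0, 0.3]], [[0.45, 0.48, 0], [0, 0, 0.45]], [[0.6, 0.63, 0], [0, 0, 0.6]], [[0.76, 0.8, 0.03], [0.01, 0, 0.78]], [[0.76, 0.8, 0.03], [0.01, 0, 0.78]], [[0.76, 0.8, 0.03], [0.01, 0, 0.78]], [[0.76, 0.8, 0.03], [0.01, 0, 0.78]], [[0.76, 0.8, 0.03], [0.01, 0, 0.78]]]}}

```text
time: 13.38
tool_pos: [0.5024, 0.3379, 0.1565]
tcp_rot: [-2.21, -2.224, 0.01]
wrist_force: [-0.1, -1.4, -0.4]
width: 0.174
grip_force: 29.8
```

Run:
```python
from h import *
w=Cam('wrist');cv2.imwrite('pics/w4.png',w.im[:,:,::-1])
h=cv2.cvtColor(w.im,cv2.COLOR_RGB2HSV)
print(w.px([[.508+a*.03,.332+b*.03,.095] for a,b in [(-1,-1),(1,-1),(1,1),(-1,1)]]).round(1).tolist())
plan(([.508,.3375,.107],tool(0)))
```

```text
[[284.2, 255.7], [363.0, 256.6], [367.1, 179.3], [282.5, 178.6]]
sh [0.005, 0.025, 0.199] turn [-0.012, 0.001, 0.007] rows~ 1.2
```

View pics/w4.png

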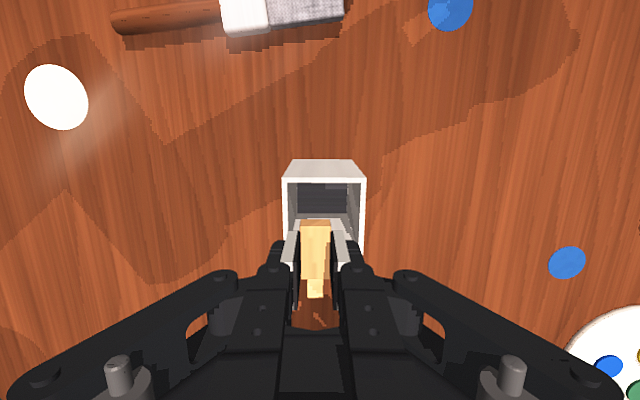

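Rim corners match the prediction and the held key (302–332, 222–297) is lined up over the mouth. Lowering and releasing.

Call:
{"fn": "play_rows", "kwargs": {"rows": [[[0, 0.02, 0.07], [0, 0, 0]], [[0.005, 0.025, 0.14], [-0.01, 0, 0]], [[0.005, 0.025, 0.19], [-0.01, 0, 0]], [[0.005, 0.025, 0.199], [-0.01, 0, 0]], [[0.005, 0.025, 0.199], [-0.01, 0, 0]], [[0.005, 0.025, 0.199], [-0.01, 0, 0]]]}}

```text
time: 13.93
tool_pos: [0.5094, 0.3371, 0.1092]
tcp_rot: [2.219, 2.224, 0.003]
wrist_force: [-0.5, -0.1, -0.1]
width: 0.175
grip_force: 29.8
```

Call:
{"fn": "play_rows", "kwargs": {"rows": [[[0, 0, 0], [0, 0, 0]], [[0, 0, 0], [0, 0, 0]], [[0, 0, 0], [0, 0, 0]], [[0, 0, 0], [0, 0, 0]], [[0, 0, -0.05], [0, 0, 0]], [[0, 0, -0.15], [0, 0, 0]], [[0, 0, -0.25], [0, 0, 0]], [[0, 0, -0.25], [0, 0, 0]], [[0, 0, -0.25], [0, 0, 0]]], "claw": 0.1}}

```text
time: 14.68
tool_pos: [0.511, 0.3388, 0.1749]
tcp_rot: [2.217, 2.224, 0.012]
wrist_force: [-0.2, -0.6, -0.6]
width: 0.549
grip_force: 0.0
```

Run:
```python
from h import *
w=Cam('wrist');print(keys(w,.012,(100,20000)))
# key B grasp (.4564,-.0031) dir -135 -> az 45
plan(([.4564,-.0031,.13],tool(45)))
```

```text
[]
sh [-1.365, -0.219, 0.167] turn [0.006, -0.002, -0.996] rows~ 8.3
```

Run:
```python
from h import *
plan(([.456,.07,.16],tool(-45)),([.4564,-.0031,.13],tool(-45)))
```

```text
sh [-1.072, -0.219, 0.048] turn [0.003, -0.005, 1.004] rows~ 6.6
sh [-1.365, -0.219, 0.167] turn [0.003, -0.005, 1.004] rows~ 8.3
```

Call:
{"fn": "play_rows", "kwargs": {"rows": [[[-0.14, -0.03, 0], [0, 0, 0.14]], [[-0.28, -0.06, 0], [0, 0, 0.29]], [[-0.42, -0.09, 0], [0, 0, 0.43]], [[-0.56, -0.12, 0], [0, 0, 0.57]], [[-0.7, -0.15, 0], [0, 0, 0.71]], [[-0.84, -0.18, 0], [0, 0, 0.85]], [[-0.98, -0.22, 0], [0, 0, 1.0]], [[-0.98, -0.22, 0.03], [0, 0, 1.0]], [[-0.98, -0.22, 0.05], [0, 0, 1.0]], [[-0.98, -0.22, 0.05], [0, 0, 1.0]]]}}

```text
time: 15.57
tool_pos: [0.4536, 0.0925, 0.1564]
tcp_rot: [-2.898, -1.206, 0.002]
wrist_force: [-0.8, -0.0, 1.0]
width: 0.555
grip_force: 0.0
```

```bash
cat > k.py <<'E'
from h import *
import sys
w=Cam('wrist');wk(w);print(bot.read_state()['tool_pos'])
E
cat > p.py <<'E'
from h import *
import sys
x,y,z,a=map(float,sys.argv[1:5]);plan(([x,y,z],tool(a)))
E
python3 k.py
```

```text
[0.45420501 0.09306265 0.15704802]
```

```bash
python3 p.py .4564 -.0031 .13 -45
```

```text
sh [-0.267, 0.277, 0.108] turn [-0.003, -0.0, 0.006] rows~ 2.4
```

Call:
{"fn": "play_rows", "kwargs": {"rows": [[[-0.08, 0.08, 0.03], [0, 0, 0]], [[-0.18, 0.18, 0.07], [0, 0, 0]], [[-0.267, 0.277, 0.1], [0, 0, 0]], [[-0.267, 0.277, 0.1], [0, 0, 0]], [[-0.267, 0.277, 0.1], [0, 0, 0]], [[-0.267, 0.277, 0.1], [0, 0, 0]]]}}

```text
time: 16.12
tool_pos: [0.4577, -0.0025, 0.1333]
tcp_rot: [-2.898, -1.208, -0.003]
wrist_force: [-0.1, -0.1, 0.9]
width: 0.55
grip_force: 0.0
```

```bash
python3 k.py
python3 - <<'E'
from h import *
w=Cam('wrist');print(keys(w,.012,(30,20000)),w.px([[.454,-.0056,.012]]))
E
```

```text
key px [633, 250] c [0.6344, -0.2615] dir -114.7 size [48.7, 13.0] grasp [0.6359, -0.2583]
key px [315, 195] c [0.4547, -0.0054] dir -134.7 size [44.1, 16.4] grasp [0.4572, -0.0029]
[ 0.45773025 -0.00223315  0.13347556]
[([0.6346, -0.2615], -114.8, [49.7, 13.5], 336.5, [632, 250]), ([0.4549, -0.0052], -135.1, [43.5, 16.7], 548.0, [315, 195]), ([0.6478, -0.1358], -78.6, [25.4, 12.4], 126.0, [573, 148]), ([0.6532, -0.1196], -26.8, [23.8, 14.9], 58.5, [569, 130]), ([0.6757, -0.1077], -49.6, [14.4, 10.0], 32.0, [584, 101]), ([0.6676, -0.1019], 43.5, [11.3, 7.0], 36.0, [572, 103])] [[315.35753679 196.22624621]]
```

Call:
{"fn": "play_rows", "kwargs": {"rows": [[[0, 0, 0.1], [0, 0, 0]], [[0, 0, 0.2], [0, 0, 0]], [[0, 0, 0.3], [0, 0, 0]], [[0, 0, 0.4], [0, 0, 0]], [[0, 0, 0.46], [0, 0, 0]], [[0, 0, 0.49], [0, 0, 0]], [[0, 0, 0.5], [0, 0, 0]], [[0, 0, 0.5], [0, 0, 0]], [[0, 0, 0.5], [0, 0, 0]]]}}

```text
time: 16.97
tool_pos: [0.4586, -0.003, 0.0093]
tcp_rot: [-2.9, -1.208, -0.006]
wrist_force: [0.5, -0.7, 0.3]
width: 0.547
grip_force: 0.0
```

Call:
{"fn": "play_rows", "kwargs": {"rows": [[[0, 0, 0], [0, 0, 0]], [[0, 0, 0], [0, 0, 0]], [[0, 0, 0], [0, 0, 0]], [[0, 0, 0], [0, 0, 0]], [[0, 0, 0], [0, 0, 0]], [[0, 0, 0], [0, 0, 0]], [[0, 0, 0], [0, 0, 0]]], "claw": -1}}

```text
time: 17.55
tool_pos: [0.4585, -0.0035, 0.0095]
tcp_rot: [-2.901, -1.207, -0.006]
wrist_force: [-0.9, 0.5, 6.6]
width: 0.168
grip_force: 29.5
```

Call:
{"fn": "play_rows", "kwargs": {"rows": [[[0, 0, -0.1], [0, 0, 0]], [[0, 0, -0.25], [0, 0, 0]], [[0, 0, -0.4], [0, 0, -0.1]], [[0, 0, -0.55], [0, 0, -0.24]], [[0, 0, -0.64], [0, 0, -0.38]], [[0, 0, -0.64], [0, 0, -0.52]], [[0, 0, -0.64], [0, 0, -0.66]], [[0, 0, -0.64], [0, 0, -0.8]], [[0, 0, -0.64], [0, 0, -0.94]], [[0, 0, -0.64], [0, 0, -1.0]], [[0, 0, -0.64], [0, 0, -1.0]], [[0, 0, -0.64], [0, 0, -1.0]]]}}

```text
time: 18.55
tool_pos: [0.457, -0.0037, 0.1683]
tcp_rot: [-2.22, -2.223, -0.003]
wrist_force: [0.0, -0.4, -0.6]
width: 0.172
grip_force: 29.3
```

```bash
python3 p.py .508 .3375 .165 0
```

```text
sh [1.364, 0.206, 0.015] turn [0.002, -0.002, 0.002] rows~ 8.3
```

Call:
{"fn": "play_rows", "kwargs": {"rows": [[[0.12, 0.02, 0], [0, 0, 0]], [[0.26, 0.04, 0], [0, 0, 0]], [[0.4, 0.06, 0], [0, 0, 0]], [[0.54, 0.08, 0], [0, 0, 0]], [[0.68, 0.1, 0], [0, 0, 0]], [[0.8, 0.12, 0], [0, 0, 0]], [[0.9, 0.14, 0], [0, 0, 0]], [[0.96, 0.16, 0], [0, 0, 0]], [[1.0, 0.2, 0], [0, 0, 0]], [[1.0, 0.2, 0], [0, 0, 0]], [[1.0, 0.2, 0], [0, 0, 0]]]}}

```text
time: 19.47
tool_pos: [0.5064, 0.2463, 0.1685]
tcp_rot: [2.218, 2.225, 0.002]
wrist_force: [0.3, -0.6, 0.0]
width: 0.17
grip_force: 29.3
```

```bash
python3 p.py .508 .3375 .165 0;python3 p.py .508 .3375 .109 0
python3 - <<'E'
from h import *
w=Cam('wrist');w.crop('pics/w5.png',240,40,420,340,2)
E
```

```text
sh [0.365, 0.007, 0.014] turn [0.001, -0.001, 0.004] rows~ 2.2
sh [0.364, 0.007, 0.238] turn [0.001, -0.001, 0.004] rows~ 2.6
```

View pics/w5.png

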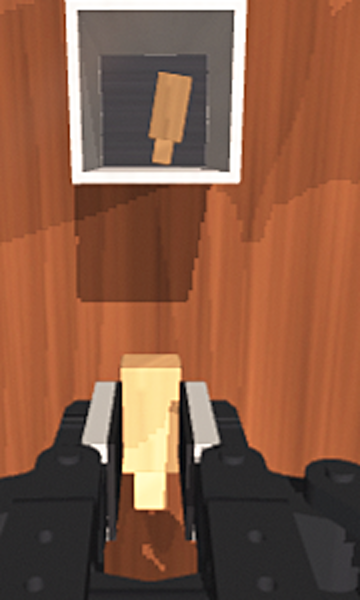

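The first key lies on the pot floor (crop 150–190, 72–163) and the second is gripped centrally. Dropping it.

Call:
{"fn": "play_rows", "kwargs": {"rows": [[[0.1, 0, 0], [0, 0, 0]], [[0.2, 0, 0], [0, 0, 0]], [[0.3, 0, 0], [0, 0, 0]], [[0.364, 0.007, 0.01], [0, 0, 0]], [[0.364, 0.007, 0.05], [0, 0, 0]], [[0.364, 0.007, 0.12], [0, 0, 0]], [[0.364, 0.007, 0.19], [0, 0, 0]], [[0.364, 0.007, 0.238], [0, 0, 0]], [[0.364, 0.007, 0.238], [0, 0, 0]], [[0.364, 0.007, 0.238], [0, 0, 0]]]}}

```text
time: 20.35
tool_pos: [0.507, 0.3361, 0.108]
tcp_rot: [-2.218, -2.224, 0.002]
wrist_force: [-0.4, -0.1, -0.4]
width: 0.168
grip_force: 29.3
```

Call:
{"fn": "play_rows", "kwargs": {"rows": [[[0, 0, 0], [0, 0, 0]], [[0, 0, 0], [0, 0, 0]], [[0, 0, 0], [0, 0, 0]], [[0, 0, 0], [0, 0, 0]], [[0, 0, -0.05], [0, 0, 0]], [[0, 0, -0.15], [0, 0, 0]], [[0, 0, -0.25], [0, 0, 0]], [[-0.12, 0, -0.25], [0, 0, 0]], [[-0.26, 0, -0.25], [0, 0, 0]], [[-0.36, 0, -0.25], [0, 0, 0]], [[-0.36, 0, -0.25], [0, 0, 0]], [[-0.36, 0, -0.25], [0, 0, 0]]], "claw": 0.1}}

```text
time: 21.35
tool_pos: [0.5085, 0.2468, 0.1731]
tcp_rot: [2.22, 2.222, 0.006]
wrist_force: [0.5, 0.3, 0.4]
width: 0.548
grip_force: 0.0
```

```bash
cat > inpot.py <<'E'
from h import *
w=Cam('wrist');h=cv2.cvtColor(w.im,cv2.COLOR_RGB2HSV)
q=w.px([[.508+a*.0245,.332+b*.0245,.095] for a,b in [(-1,-1),(1,-1),(1,1),(-1,1)]])
mm=np.zeros(h.shape[:2],np.uint8);cv2.fillPoly(mm,[q.astype(np.int32)],255)
m=cv2.inRange(h,(8,60,90),(30,255,255))&mm
print('wood px in mouth',[int(cv2.contourArea(c)) for c in cv2.findContours(m,0,2)[0] if cv2.contourArea(c)>30],'mouth',mm.sum()//255)
g=cv2.inRange(h,(0,0,200),(179,40,255));v,u=np.nonzero(g[:,240:400]);print(bot.read_state()['tool_pos'])
# bright rim bounding box near prediction
R_=w.px([[.508+a*.03,.332+b*.03,.095] for a,b in [(-1,-1),(1,-1),(1,1),(-1,1)]]);print('pred rim',R_.round().tolist())
big=np.zeros_like(mm);cv2.fillPoly(big,[cv2.convexHull((R_+(R_-R_.mean(0))*.25).astype(np.int32))],255)
v,u=np.nonzero(g&big);print('rim seen',u.min(),u.max(),v.min(),v.max())
E
python3 inpot.py; python3 -c "
from h import *
for k in keys(Cam('top')): print(k)"; python3 p.py .45 .05 .16 25
```

```text
wood px in mouth [640, 566] mouth 5215
[0.50860032 0.24768091 0.17296812]
pred rim [[274.0, 133.0], [356.0, 133.0], [359.0, 43.0], [271.0, 43.0]]
rim seen 270 357 42 131
([0.4021, -0.2888], -62.6, [49.9, 20.9], 95.5, [443, 248])
([0.4027, -0.2006], -40.0, [49.8, 18.9], 80.5, [409, 247])
([0.4394, -0.3612], -143.7, [48.9, 22.0], 100.5, [470, 234])
sh [-0.792, -0.237, 0.048] turn [0.004, -0.002, -0.552] rows~ 5.0
```

Call:
{"fn": "play_rows", "kwargs": {"rows": [[[-0.12, -0.03, 0], [0, 0, -0.1]], [[-0.26, -0.07, 0], [0, 0, -0.2]], [[-0.4, -0.1, 0], [0, 0, -0.3]], [[-0.54, -0.14, 0], [0, 0, -0.4]], [[-0.68, -0.18, 0], [0, 0, -0.5]], [[-0.82, -0.22, 0], [0, 0, -0.6]], [[-0.95, -0.25, 0], [0, 0, -0.7]], [[-0.95, -0.25, 0], [0, 0, -0.7]]]}}

```text
time: 22.12
tool_pos: [0.4455, 0.0065, 0.1716]
tcp_rot: [1.529, 2.743, -0.0]
wrist_force: [0.9, -0.1, -0.0]
width: 0.551
grip_force: 0.0
```

```bash
python3 p.py .406 -.199 .135 51
```

```text
sh [-0.616, -0.567, 0.147] turn [0.001, 0.002, -0.428] rows~ 5.1
```

Call:
{"fn": "play_rows", "kwargs": {"rows": [[[-0.1, -0.1, 0.02], [0, 0, -0.08]], [[-0.2, -0.19, 0.05], [0, 0, -0.16]], [[-0.3, -0.28, 0.08], [0, 0, -0.24]], [[-0.42, -0.38, 0.11], [0, 0, -0.34]], [[-0.53, -0.48, 0.13], [0, 0, -0.43]], [[-0.616, -0.567, 0.147], [0, 0, -0.43]], [[-0.616, -0.567, 0.147], [0, 0, -0.43]], [[-0.616, -0.567, 0.147], [0, 0, -0.43]], [[-0.616, -0.567, 0.147], [0, 0, -0.43]]]}}

```text
time: 22.87
tool_pos: [0.4075, -0.1948, 0.1343]
tcp_rot: [1.048, 2.961, 0.004]
wrist_force: [0.3, -0.4, 0.3]
width: 0.548
grip_force: 0.0
```

```bash
python3 k.py
```

```text
key px [558, 321] c [0.6789, -0.0842] dir 18.4 size [37.3, 15.0] grasp [0.6756, -0.0853]
key px [306, 190] c [0.4023, -0.2002] dir -38.0 size [44.0, 16.9] grasp [0.3995, -0.198]
[ 0.40752376 -0.19443999  0.13437674]
```

```bash
python3 p.py .3995 -.198 .008 52
```

```text
sh [0.016, -0.033, 0.505] turn [0.003, 0.0, -0.02] rows~ 3.0
```

Call:
{"fn": "play_rows", "kwargs": {"rows": [[[0.01, -0.02, 0.1], [0, 0, -0.02]], [[0.016, -0.033, 0.2], [0, 0, -0.02]], [[0.016, -0.033, 0.3], [0, 0, -0.02]], [[0.016, -0.033, 0.4], [0, 0, -0.02]], [[0.016, -0.033, 0.46], [0, 0, -0.02]], [[0.016, -0.033, 0.49], [0, 0, -0.02]], [[0.016, -0.033, 0.505], [0, 0, -0.02]], [[0.016, -0.033, 0.505], [0, 0, -0.02]], [[0.016, -0.033, 0.505], [0, 0, -0.02]]]}}

```text
time: 23.67
tool_pos: [0.3997, -0.1993, 0.0088]
tcp_rot: [1.022, 2.968, 0.003]
wrist_force: [-0.1, 0.2, -0.8]
width: 0.552
grip_force: 0.0
```

Call:
{"fn": "play_rows", "kwargs": {"rows": [[[0, 0, 0], [0, 0, 0]], [[0, 0, 0], [0, 0, 0]], [[0, 0, 0], [0, 0, 0]], [[0, 0, 0], [0, 0, 0]], [[0, 0, 0], [0, 0, 0]], [[0, 0, 0], [0, 0, 0]], [[0, 0, 0], [0, 0, 0]]], "claw": -1}}

```text
time: 24.25
tool_pos: [0.3995, -0.1998, 0.0091]
tcp_rot: [1.024, 2.967, 0.003]
wrist_force: [0.2, 2.3, 6.8]
width: 0.17
grip_force: 29.8
```

Call:
{"fn": "play_rows", "kwargs": {"rows": [[[0, 0, -0.1], [0, 0, 0]], [[0, 0, -0.25], [0, 0, 0]], [[0, 0, -0.4], [0, 0, 0.1]], [[0, 0, -0.55], [0, 0, 0.24]], [[0, 0, -0.65], [0, 0, 0.38]], [[0, 0, -0.65], [0, 0, 0.52]], [[0, 0, -0.65], [0, 0, 0.66]], [[0, 0, -0.65], [0, 0, 0.8]], [[0, 0, -0.65], [0, 0, 0.94]], [[0, 0, -0.65], [0, 0, 1.0]], [[0, 0, -0.65], [0, 0, 1.0]], [[0, 0, -0.65], [0, 0, 1.0]]]}}

```text
time: 25.25
tool_pos: [0.3981, -0.1996, 0.1704]
tcp_rot: [2.081, 2.353, 0.003]
wrist_force: [0.4, 0.3, -0.1]
width: 0.168
grip_force: 29.3
```

```bash
python3 p.py .508 .25 .17 0
```

```text
sh [1.731, 0.656, 0.005] turn [0.002, -0.002, 0.156] rows~ 11.1
```

Call:
{"fn": "play_rows", "kwargs": {"rows": [[[0.12, 0.04, 0], [0, 0, 0.04]], [[0.26, 0.1, 0], [0, 0, 0.08]], [[0.4, 0.15, 0], [0, 0, 0.156]], [[0.54, 0.2, 0], [0, 0, 0.156]], [[0.68, 0.26, 0], [0, 0, 0.156]], [[0.82, 0.31, 0], [0, 0, 0.156]], [[0.94, 0.36, 0], [0, 0, 0.156]], [[1.0, 0.38, 0], [0, 0, 0.156]]]}}

```text
time: 25.92
tool_pos: [0.4632, 0.0634, 0.1712]
tcp_rot: [-2.219, -2.224, -0.006]
wrist_force: [-0.7, 0.3, -0.4]
width: 0.166
grip_force: 29.3
```

```bash
python3 p.py .508 .3375 .17 0
```

```text
sh [1.096, 0.182, 0.008] turn [0.003, -0.004, 0.003] rows~ 6.7
```

Call:
{"fn": "play_rows", "kwargs": {"rows": [[[0.12, 0.02, 0], [0, 0, 0]], [[0.26, 0.04, 0], [0, 0, 0]], [[0.4, 0.06, 0], [0, 0, 0]], [[0.54, 0.08, 0], [0, 0, 0]], [[0.68, 0.11, 0], [0, 0, 0]], [[0.82, 0.14, 0], [0, 0, 0]], [[0.94, 0.16, 0], [0, 0, 0]], [[1.0, 0.18, 0], [0, 0, 0]], [[1.0, 0.18, 0], [0, 0, 0]], [[1.0, 0.18, 0], [0, 0, 0]]]}}

```text
time: 26.75
tool_pos: [0.5076, 0.3104, 0.1709]
tcp_rot: [2.22, 2.223, 0.001]
wrist_force: [0.5, -0.3, -0.0]
width: 0.17
grip_force: 29.3
```

```bash
python3 p.py .508 .3375 .109 0; python3 inpot.py
```

```text
sh [0.108, 0.002, 0.248] turn [0.001, -0.001, 0.002] rows~ 1.6
wood px in mouth [536, 390] mouth 4257
[0.50740484 0.30951656 0.17083454]
pred rim [[278.0, 216.0], [354.0, 216.0], [357.0, 138.0], [275.0, 138.0]]
rim seen 275 356 131 214
```

Call:
{"fn": "play_rows", "kwargs": {"rows": [[[0.05, 0, 0], [0, 0, 0]], [[0.108, 0, 0.02], [0, 0, 0]], [[0.108, 0, 0.09], [0, 0, 0]], [[0.108, 0, 0.17], [0, 0, 0]], [[0.108, 0, 0.23], [0, 0, 0]], [[0.108, 0, 0.248], [0, 0, 0]], [[0.108, 0, 0.248], [0, 0, 0]], [[0.108, 0, 0.248], [0, 0, 0]]]}}

```text
time: 27.47
tool_pos: [0.508, 0.3373, 0.1096]
tcp_rot: [-2.223, -2.219, -0.003]
wrist_force: [-0.8, 0.5, 0.4]
width: 0.166
grip_force: 29.3
```

Call:
{"fn": "play_rows", "kwargs": {"rows": [[[0, 0, 0], [0, 0, 0]], [[0, 0, 0], [0, 0, 0]], [[0, 0, 0], [0, 0, 0]], [[0, 0, 0], [0, 0, 0]], [[0, 0, -0.05], [0, 0, 0]], [[0, 0, -0.15], [0, 0, 0]], [[0, 0, -0.25], [0, 0, 0]], [[-0.12, 0, -0.25], [0, 0, 0]], [[-0.26, 0, -0.25], [0, 0, 0]], [[-0.36, 0, -0.25], [0, 0, 0]], [[-0.36, 0, -0.25], [0, 0, 0]], [[-0.36, 0, -0.25], [0, 0, 0]]], "claw": 0.1}}

```text
time: 28.47
tool_pos: [0.5081, 0.2462, 0.173]
tcp_rot: [2.226, 2.217, 0.006]
wrist_force: [0.2, 0.6, -0.3]
width: 0.549
grip_force: 0.0
```

```bash
python3 inpot.py; python3 -c "
from h import *
for k in keys(Cam('top')): print(k)"; python3 p.py .41 -.28 .16 28
```

```text
wood px in mouth [1319, 568] mouth 5215
[0.50820133 0.2470904  0.17289638]
pred rim [[274.0, 132.0], [356.0, 132.0], [359.0, 42.0], [271.0, 42.0]]
rim seen 270 357 40 130
([0.4021, -0.2888], -62.6, [49.9, 20.9], 95.5, [443, 248])
([0.4235, -0.3416], -140.2, [47.6, 22.1], 99.5, [463, 240])
sh [-2.111, -0.389, 0.044] turn [0.004, -0.002, -0.625] rows~ 12.9
```

Call:
{"fn": "play_rows", "kwargs": {"rows": [[[-0.12, -0.03, 0], [0, 0, -0.1]], [[-0.26, -0.05, 0], [0, 0, -0.2]], [[-0.4, -0.08, 0], [0, 0, -0.3]], [[-0.56, -0.1, 0], [0, 0, -0.4]], [[-0.72, -0.13, 0], [0, 0, -0.5]], [[-0.88, -0.16, 0], [0, 0, -0.63]], [[-1.0, -0.19, 0], [0, 0, -0.63]], [[-1.0, -0.19, 0], [0, 0, -0.63]]]}}

```text
time: 29.23
tool_pos: [0.4591, -0.0063, 0.1715]
tcp_rot: [1.615, 2.693, 0.0]
wrist_force: [-0.4, 0.4, 0.1]
width: 0.551
grip_force: 0.0
```

```bash
python3 p.py .403 -.285 .135 27.4
```

```text
sh [-0.877, -0.723, 0.147] turn [0.001, 0.001, 0.016] rows~ 6.9
```

Call:
{"fn": "play_rows", "kwargs": {"rows": [[[-0.1, -0.09, 0.02], [0, 0, 0]], [[-0.22, -0.18, 0.04], [0, 0, 0]], [[-0.34, -0.28, 0.06], [0, 0, 0]], [[-0.46, -0.38, 0.08], [0, 0, 0]], [[-0.58, -0.48, 0.1], [0, 0, 0]], [[-0.7, -0.58, 0.12], [0, 0, 0.016]], [[-0.8, -0.66, 0.14], [0, 0, 0.016]], [[-0.877, -0.723, 0.147], [0, 0, 0.016]], [[-0.877, -0.723, 0.147], [0, 0, 0.016]], [[-0.877, -0.723, 0.147], [0, 0, 0.016]]]}}

```text
time: 30.07
tool_pos: [0.4054, -0.2819, 0.134]
tcp_rot: [1.631, 2.685, 0.004]
wrist_force: [-0.6, 0.1, -0.7]
width: 0.548
grip_force: 0.0
```

```bash
python3 k.py;python3 p.py .4003 -.2863 .008 27.4
```

```text
key px [305, 250] c [0.424, -0.3391] dir -141.4 size [40.3, 17.2] grasp [0.4267, -0.3369]
key px [308, 194] c [0.4009, -0.2873] dir -64.3 size [43.3, 16.9] grasp [0.3994, -0.2841]
[ 0.40541149 -0.28097915  0.13405964]
sh [-0.01, -0.029, 0.504] turn [0.003, -0.002, 0.003] rows~ 3.0
```

Call:
{"fn": "play_rows", "kwargs": {"rows": [[[0, -0.01, 0.1], [0, 0, 0.02]], [[0, -0.027, 0.2], [0, 0, 0.02]], [[0, -0.027, 0.3], [0, 0, 0.02]], [[0, -0.027, 0.4], [0, 0, 0.02]], [[0, -0.027, 0.46], [0, 0, 0.02]], [[0, -0.027, 0.49], [0, 0, 0.02]], [[0, -0.027, 0.504], [0, 0, 0.02]], [[0, -0.027, 0.504], [0, 0, 0.02]], [[0, -0.027, 0.504], [0, 0, 0.02]]]}}

```text
time: 30.87
tool_pos: [0.3999, -0.2845, 0.009]
tcp_rot: [1.647, 2.673, 0.003]
wrist_force: [0.4, -0.5, 0.9]
width: 0.55
grip_force: 0.0
```

Call:
{"fn": "play_rows", "kwargs": {"rows": [[[0, 0, 0], [0, 0, 0]], [[0, 0, 0], [0, 0, 0]], [[0, 0, 0], [0, 0, 0]], [[0, 0, 0], [0, 0, 0]], [[0, 0, 0], [0, 0, 0]], [[0, 0, 0], [0, 0, 0]], [[0, 0, 0], [0, 0, 0]]], "claw": -1}}

```text
time: 31.45
tool_pos: [0.3996, -0.2852, 0.0093]
tcp_rot: [1.649, 2.671, 0.003]
wrist_force: [-0.7, 1.8, 6.3]
width: 0.172
grip_force: 29.5
```

Call:
{"fn": "play_rows", "kwargs": {"rows": [[[0, 0, -0.1], [0, 0, 0]], [[0, 0, -0.25], [0, 0, 0]], [[0, 0, -0.4], [0, 0, 0.1]], [[0, 0, -0.55], [0, 0, 0.24]], [[0, 0, -0.65], [0, 0, 0.38]], [[0, 0, -0.65], [0, 0, 0.52]], [[0, 0, -0.65], [0, 0, 0.58]], [[0, 0, -0.65], [0, 0, 0.58]], [[0, 0, -0.65], [0, 0, 0.58]]]}}

```text
time: 32.2
tool_pos: [0.3982, -0.2847, 0.1705]
tcp_rot: [-2.209, -2.233, -0.003]
wrist_force: [-0.8, 0.0, -0.3]
width: 0.167
grip_force: 29.3
```

```bash
python3 p.py .508 .30 .17 0
```

```text
sh [2.334, 0.465, 0.006] turn [0.002, -0.002, 0.014] rows~ 14.3
```

Call:
{"fn": "play_rows", "kwargs": {"rows": [[[0.12, 0.03, 0], [0, 0, 0]], [[0.26, 0.05, 0], [0, 0, 0]], [[0.4, 0.08, 0], [0, 0, 0]], [[0.56, 0.11, 0], [0, 0, 0]], [[0.72, 0.14, 0], [0, 0, 0]], [[0.88, 0.17, 0], [0, 0, 0]], [[1.0, 0.2, 0], [0, 0, 0.014]]]}}

```text
time: 32.78
tool_pos: [0.4453, -0.0316, 0.1703]
tcp_rot: [-2.22, -2.221, -0.003]
wrist_force: [1.1, 0.6, -0.2]
width: 0.17
grip_force: 29.3
```

Call:
{"fn": "play_rows", "kwargs": {"rows": [[[0.14, 0.03, 0], [0, 0, 0]], [[0.28, 0.05, 0], [0, 0, 0]], [[0.42, 0.08, 0], [0, 0, 0]], [[0.56, 0.11, 0], [0, 0, 0]], [[0.72, 0.14, 0], [0, 0, 0]], [[0.88, 0.17, 0], [0, 0, 0]], [[1.0, 0.2, 0], [0, 0, 0]]]}}

```text
time: 33.37
tool_pos: [0.496, 0.2185, 0.1706]
tcp_rot: [-2.219, -2.222, -0.002]
wrist_force: [0.1, 0.2, -0.3]
width: 0.168
grip_force: 29.3
```

```bash
python3 p.py .508 .3375 .165 0
```

```text
sh [0.476, 0.049, 0.023] turn [0.0, -0.002, 0.002] rows~ 2.9
```

Call:
{"fn": "play_rows", "kwargs": {"rows": [[[0.1, 0.02, 0], [0, 0, 0]], [[0.22, 0.04, 0], [0, 0, 0]], [[0.34, 0.04, 0], [0, 0, 0]], [[0.44, 0.04, 0], [0, 0, 0]], [[0.465, 0.04, 0.02], [0, 0, 0]], [[0.465, 0.04, 0.02], [0, 0, 0]], [[0.465, 0.04, 0.02], [0, 0, 0]], [[0.465, 0.04, 0.02], [0, 0, 0]]]}}

```text
time: 34.03
tool_pos: [0.5062, 0.3304, 0.1658]
tcp_rot: [2.223, 2.22, 0.0]
wrist_force: [-0.2, 0.3, 0.8]
width: 0.169
grip_force: 29.3
```

```bash
python3 inpot.py; python3 p.py .508 .3375 .109 0
```

```text
wood px in mouth [557, 812, 297] mouth 4127
[0.50646525 0.33039783 0.16617596]
pred rim [[280.0, 242.0], [356.0, 242.0], [359.0, 166.0], [277.0, 166.0]]
rim seen 277 358 156 251
sh [0.028, 0.006, 0.229] turn [0.001, -0.001, -0.003] rows~ 1.4
```

Call:
{"fn": "play_rows", "kwargs": {"rows": [[[0.028, 0.006, 0.03], [0, 0, 0]], [[0.028, 0.006, 0.1], [0, 0, 0]], [[0.028, 0.006, 0.17], [0, 0, 0]], [[0.028, 0.006, 0.22], [0, 0, 0]], [[0.028, 0.006, 0.229], [0, 0, 0]], [[0.028, 0.006, 0.229], [0, 0, 0]], [[0.028, 0.006, 0.229], [0, 0, 0]]]}}

```text
time: 34.67
tool_pos: [0.5086, 0.3389, 0.1097]
tcp_rot: [2.223, 2.219, 0.004]
wrist_force: [0.3, 0.2, -0.2]
width: 0.168
grip_force: 29.3
```

Call:
{"fn": "play_rows", "kwargs": {"rows": [[[0, 0, 0], [0, 0, 0]], [[0, 0, 0], [0, 0, 0]], [[0, 0, 0], [0, 0, 0]], [[0, 0, 0], [0, 0, 0]], [[0, 0, -0.05], [0, 0, 0]], [[0, 0, -0.15], [0, 0, 0]], [[0, 0, -0.25], [0, 0, 0]], [[-0.12, 0, -0.25], [0, 0, 0]], [[-0.26, 0, -0.25], [0, 0, 0]], [[-0.36, 0, -0.25], [0, 0, 0]], [[-0.36, 0, -0.25], [0, 0, 0]], [[-0.36, 0, -0.25], [0, 0, 0]]], "claw": 0.1}}

```text
time: 35.67
tool_pos: [0.5084, 0.2481, 0.173]
tcp_rot: [2.225, 2.217, 0.006]
wrist_force: [-0.7, 0.9, 0.5]
width: 0.552
grip_force: 0.0
```

```bash
python3 inpot.py; python3 -c "
from h import *
for k in keys(Cam('top')): print(k)"; python3 p.py .4267 -.3369 .16 -51
```

```text
wood px in mouth [2104] mouth 5252
[0.50848509 0.24898765 0.17287688]
pred rim [[274.0, 135.0], [355.0, 135.0], [358.0, 45.0], [270.0, 45.0]]
rim seen 270 357 44 133
([0.4235, -0.3416], -140.2, [47.6, 22.1], 99.5, [463, 240])
sh [-2.346, -0.323, 0.044] turn [0.002, -0.005, 1.131] rows~ 14.2
```

Call:
{"fn": "play_rows", "kwargs": {"rows": [[[-0.12, -0.02, 0], [0, 0, 0.1]], [[-0.26, -0.04, 0], [0, 0, 0.2]], [[-0.4, -0.06, 0], [0, 0, 0.3]], [[-0.56, -0.08, 0], [0, 0, 0.4]], [[-0.72, -0.1, 0], [0, 0, 0.5]], [[-0.88, -0.12, 0], [0, 0, 0.5]], [[-1.0, -0.14, 0], [0, 0, 0.5]], [[-1.0, -0.14, 0], [0, 0, 0.5]]]}}

```text
time: 36.43
tool_pos: [0.4724, -0.0045, 0.1716]
tcp_rot: [2.615, 1.739, 0.001]
wrist_force: [-0.1, 0.3, -0.4]
width: 0.55
grip_force: 0.0
```

```bash
python3 p.py .427 -.337 .135 -51
```

```text
sh [-1.297, 0.347, 0.147] turn [0.002, -0.001, 0.628] rows~ 8.1
```

Call:
{"fn": "play_rows", "kwargs": {"rows": [[[-0.14, 0.04, 0.02], [0, 0, 0.1]], [[-0.28, 0.07, 0.04], [0, 0, 0.2]], [[-0.42, 0.11, 0.06], [0, 0, 0.3]], [[-0.56, 0.15, 0.07], [0, 0, 0.4]], [[-0.7, 0.19, 0.08], [0, 0, 0.5]], [[-0.85, 0.23, 0.1], [0, 0, 0.628]], [[-1.0, 0.27, 0.1], [0, 0, 0.628]], [[-1.0, 0.27, 0.1], [0, 0, 0.628]]]}}

```text
time: 37.1
tool_pos: [0.4398, -0.2629, 0.1464]
tcp_rot: [2.959, 1.047, 0.003]
wrist_force: [0.7, 0.5, 1.1]
width: 0.549
grip_force: 0.0
```

```bash
python3 p.py .427 -.337 .135 -51;python3 k.py
```

```text
sh [-0.226, 0.198, 0.046] turn [0.004, -0.001, -0.001] rows~ 1.8
key px [473, 11] c [0.6397, -0.2702] dir 121.5 size [55.4, 18.4] grasp [0.6415, -0.2732]
[ 0.43992759 -0.26008589  0.14620991]
```

Call:
{"fn": "play_rows", "kwargs": {"rows": [[[-0.08, 0.07, 0.02], [0, 0, 0]], [[-0.16, 0.14, 0.04], [0, 0, 0]], [[-0.226, 0.198, 0.046], [0, 0, 0]], [[-0.226, 0.198, 0.046], [0, 0, 0]], [[-0.226, 0.198, 0.046], [0, 0, 0]], [[-0.226, 0.198, 0.046], [0, 0, 0]]]}}

```text
time: 37.65
tool_pos: [0.4273, -0.3301, 0.1342]
tcp_rot: [-2.957, -1.054, -0.004]
wrist_force: [-0.7, 0.4, 0.1]
width: 0.548
grip_force: 0.0
```

```bash
python3 k.py; python3 p.py .427 -.337 .008 -50
```

```text
key px [321, 199] c [0.4239, -0.3398] dir -138.6 size [43.6, 16.6] grasp [0.4265, -0.3375]
[ 0.4272661  -0.3300714   0.13426886]
sh [-0.02, 0.021, 0.505] turn [-0.001, -0.003, -0.017] rows~ 3.0
```

Call:
{"fn": "play_rows", "kwargs": {"rows": [[[-0.01, 0.02, 0.1], [0, 0, -0.04]], [[-0.021, 0.021, 0.2], [0, 0, -0.04]], [[-0.021, 0.021, 0.3], [0, 0, -0.04]], [[-0.021, 0.021, 0.4], [0, 0, -0.04]], [[-0.021, 0.021, 0.46], [0, 0, -0.04]], [[-0.021, 0.021, 0.49], [0, 0, -0.04]], [[-0.021, 0.021, 0.505], [0, 0, -0.04]], [[-0.021, 0.021, 0.505], [0, 0, -0.04]], [[-0.021, 0.021, 0.505], [0, 0, -0.04]]]}}

```text
time: 38.45
tool_pos: [0.4269, -0.3392, 0.0091]
tcp_rot: [2.942, 1.1, 0.004]
wrist_force: [-0.3, -1.0, 0.4]
width: 0.549
grip_force: 0.0
```

Call:
{"fn": "play_rows", "kwargs": {"rows": [[[0, 0, 0], [0, 0, 0]], [[0, 0, 0], [0, 0, 0]], [[0, 0, 0], [0, 0, 0]], [[0, 0, 0], [0, 0, 0]], [[0, 0, 0], [0, 0, 0]], [[0, 0, 0], [0, 0, 0]], [[0, 0, 0], [0, 0, 0]]], "claw": -1}}

```text
time: 39.03
tool_pos: [0.4268, -0.3398, 0.0093]
tcp_rot: [2.942, 1.098, 0.005]
wrist_force: [0.9, 0.9, 5.7]
width: 0.165
grip_force: 29.6
```

Call:
{"fn": "play_rows", "kwargs": {"rows": [[[0, 0, -0.1], [0, 0, 0]], [[0, 0, -0.25], [0, 0, 0]], [[0, 0, -0.4], [0, 0, -0.1]], [[0, 0, -0.55], [0, 0, -0.24]], [[0, 0, -0.65], [0, 0, -0.38]], [[0, 0, -0.65], [0, 0, -0.52]], [[0, 0, -0.65], [0, 0, -0.66]], [[0, 0, -0.65], [0, 0, -0.8]], [[0, 0, -0.65], [0, 0, -0.94]], [[0, 0, -0.65], [0, 0, -1.0]], [[0, 0, -0.65], [0, 0, -1.0]], [[0, 0, -0.65], [0, 0, -1.0]]]}}

```text
time: 40.03
tool_pos: [0.4254, -0.3392, 0.1704]
tcp_rot: [-2.3, -2.139, -0.003]
wrist_force: [0.7, -0.8, -0.2]
width: 0.166
grip_force: 29.3
```

```bash
python3 p.py .508 .30 .17 0
```

```text
sh [2.574, 0.145, 0.006] turn [0.002, -0.002, -0.092] rows~ 15.5
```

Call:
{"fn": "play_rows", "kwargs": {"rows": [[[0.12, 0.01, 0], [0, 0, -0.04]], [[0.26, 0.01, 0], [0, 0, -0.09]], [[0.4, 0.02, 0], [0, 0, -0.092]], [[0.56, 0.03, 0], [0, 0, -0.092]], [[0.72, 0.04, 0], [0, 0, -0.092]], [[0.88, 0.05, 0], [0, 0, -0.092]], [[1.0, 0.056, 0], [0, 0, -0.092]]]}}

```text
time: 40.62
tool_pos: [0.457, -0.0883, 0.171]
tcp_rot: [-2.221, -2.222, -0.004]
wrist_force: [0.0, 0.1, -1.4]
width: 0.17
grip_force: 29.3
```

Call:
{"fn": "play_rows", "kwargs": {"rows": [[[0.14, 0.02, 0], [0, 0, 0]], [[0.28, 0.04, 0], [0, 0, 0]], [[0.42, 0.06, 0], [0, 0, 0]], [[0.56, 0.08, 0], [0, 0, 0]], [[0.72, 0.1, 0], [0, 0, 0]], [[0.88, 0.12, 0], [0, 0, 0]], [[1.0, 0.13, 0], [0, 0, 0]]]}}

```text
time: 41.2
tool_pos: [0.4895, 0.1621, 0.1716]
tcp_rot: [-2.22, -2.222, -0.005]
wrist_force: [1.1, -0.5, -0.7]
width: 0.166
grip_force: 29.3
```

```bash
python3 p.py .508 .3375 .165 0
```

```text
sh [0.702, 0.074, 0.028] turn [0.003, -0.003, 0.001] rows~ 4.2
```

Call:
{"fn": "play_rows", "kwargs": {"rows": [[[0.12, 0.02, 0], [0, 0, 0]], [[0.26, 0.04, 0], [0, 0, 0]], [[0.4, 0.05, 0], [0, 0, 0]], [[0.54, 0.06, 0], [0, 0, 0]], [[0.64, 0.07, 0], [0, 0, 0]], [[0.68, 0.07, 0.02], [0, 0, 0]], [[0.68, 0.07, 0.02], [0, 0, 0]], [[0.68, 0.07, 0.02], [0, 0, 0]], [[0.68, 0.07, 0.02], [0, 0, 0]]]}}

```text
time: 41.95
tool_pos: [0.5061, 0.3277, 0.166]
tcp_rot: [2.221, 2.222, 0.0]
wrist_force: [0.1, -0.6, -0.7]
width: 0.166
grip_force: 29.3
```

```bash
python3 inpot.py; python3 p.py .508 .3375 .110 0
```

```text
wood px in mouth [552, 1232] mouth 4127
[0.50638938 0.32755722 0.16630284]
pred rim [[280.0, 239.0], [356.0, 239.0], [359.0, 163.0], [277.0, 163.0]]
rim seen 277 358 153 248
sh [0.04, 0.006, 0.225] turn [0.001, -0.001, 0.0] rows~ 1.4
```

Call:
{"fn": "play_rows", "kwargs": {"rows": [[[0.02, 0, 0.01], [0, 0, 0]], [[0.04, 0.006, 0.05], [0, 0, 0]], [[0.04, 0.006, 0.12], [0, 0, 0]], [[0.04, 0.006, 0.19], [0, 0, 0]], [[0.04, 0.006, 0.225], [0, 0, 0]], [[0.04, 0.006, 0.225], [0, 0, 0]], [[0.04, 0.006, 0.225], [0, 0, 0]]]}}

```text
time: 42.58
tool_pos: [0.5077, 0.3388, 0.1095]
tcp_rot: [-2.22, -2.223, -0.0]
wrist_force: [0.9, 0.6, 0.2]
width: 0.164
grip_force: 29.3
```

Call:
{"fn": "play_rows", "kwargs": {"rows": [[[0, 0, 0], [0, 0, 0]], [[0, 0, 0], [0, 0, 0]], [[0, 0, 0], [0, 0, 0]], [[0, 0, 0], [0, 0, 0]], [[0, 0, -0.05], [0, 0, 0]], [[0, 0, -0.15], [0, 0, 0]], [[0, 0, -0.25], [0, 0, 0]], [[-0.12, 0, -0.25], [0, 0, 0]], [[-0.26, 0, -0.25], [0, 0, 0]], [[-0.36, 0, -0.25], [0, 0, 0]], [[-0.36, 0, -0.25], [0, 0, 0]], [[-0.36, 0, -0.25], [0, 0, 0]]], "claw": 1}}

```text
time: 43.58
tool_pos: [0.5086, 0.2484, 0.1741]
tcp_rot: [2.222, 2.22, 0.006]
wrist_force: [0.3, -0.0, -0.5]
width: 1.0
grip_force: 0.0
```

```bash
python3 inpot.py; python3 -c "
from h import *
print(keys(Cam('top')))
w=Cam('wrist');c=w.crop('pics/w6.png',160,0,480,260,2)"; python3 p.py .508 .332 .130 0
```

```text
wood px in mouth [797, 557, 721] mouth 5106
[0.50869918 0.24931501 0.17397226]
pred rim [[274.0, 135.0], [355.0, 135.0], [358.0, 46.0], [271.0, 46.0]]
rim seen 270 357 45 133
[]
sh [0.327, -0.002, 0.175] turn [0.003, -0.003, 0.003] rows~ 2.2
```

View pics/w6.png

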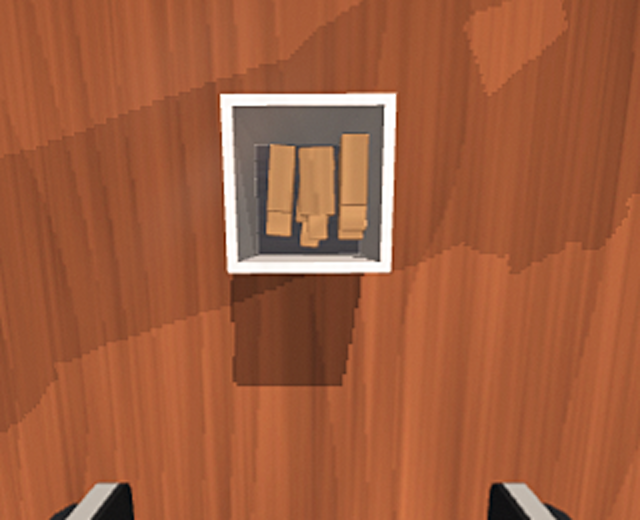

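All five keys lie in the pot (crop 265–370, 130–245) and none are left on the bench. Going to grasp the pot.

Call:
{"fn": "play_rows", "kwargs": {"rows": [[[0.1, 0, 0], [0, 0, 0]], [[0.2, 0, 0], [0, 0, 0]], [[0.29, 0, 0], [0, 0, 0]], [[0.327, 0, 0.05], [0, 0, 0]], [[0.327, 0, 0.12], [0, 0, 0]], [[0.327, 0, 0.175], [0, 0, 0]], [[0.327, 0, 0.175], [0, 0, 0]], [[0.327, 0, 0.175], [0, 0, 0]], [[0.327, 0, 0.175], [0, 0, 0]]]}}

```text
time: 44.48
tool_pos: [0.5081, 0.3307, 0.1289]
tcp_rot: [-2.22, -2.223, -0.002]
wrist_force: [-0.1, -0.1, -0.2]
width: 1.0
grip_force: 0.0
```

```bash
python3 p.py .508 .332 .045 0
```

```text
sh [0.005, -0.001, 0.336] turn [0.001, -0.001, 0.002] rows~ 2.0
```

Call:
{"fn": "play_rows", "kwargs": {"rows": [[[0.005, 0, 0.05], [0, 0, 0]], [[0.005, 0, 0.12], [0, 0, 0]], [[0.005, 0, 0.19], [0, 0, 0]], [[0.005, 0, 0.26], [0, 0, 0]], [[0.005, 0, 0.31], [0, 0, 0]], [[0.005, 0, 0.336], [0, 0, 0]], [[0.005, 0, 0.336], [0, 0, 0]], [[0.005, 0, 0.336], [0, 0, 0]]]}}

```text
time: 45.15
tool_pos: [0.5085, 0.3324, 0.0452]
tcp_rot: [2.22, 2.223, 0.003]
wrist_force: [0.2, -0.5, 0.9]
width: 1.0
grip_force: 0.0
```

Call:
{"fn": "play_rows", "kwargs": {"rows": [[[0, 0, 0], [0, 0, 0]], [[0, 0, 0], [0, 0, 0]], [[0, 0, 0], [0, 0, 0]], [[0, 0, 0], [0, 0, 0]], [[0, 0, 0], [0, 0, 0]], [[0, 0, 0], [0, 0, 0]], [[0, 0, 0], [0, 0, 0]]], "claw": -1, "newtons": 60}}

```text
time: 45.73
tool_pos: [0.5091, 0.3331, 0.0467]
tcp_rot: [2.219, 2.223, 0.007]
wrist_force: [-1.8, -0.4, 6.8]
width: 0.694
grip_force: 65.8
```

Call:
{"fn": "play_rows", "kwargs": {"rows": [[[0, 0, -0.03], [0, 0, 0]], [[0, 0, -0.08], [0, 0, 0]], [[0, 0, -0.15], [0, 0, 0]], [[0, 0, -0.25], [0, 0, 0]], [[0, 0, -0.35], [0, 0, 0]], [[0, 0, -0.43], [0, 0, 0]], [[0, 0, -0.48], [0, 0, 0]], [[0, 0, -0.48], [0, 0, 0]], [[0, 0, -0.48], [0, 0, 0]], [[0, 0, -0.48], [0, 0, 0]]]}}

```text
time: 46.57
tool_pos: [0.507, 0.3315, 0.1635]
tcp_rot: [-2.219, -2.223, 0.001]
wrist_force: [-0.8, 0.1, -4.0]
width: 0.696
grip_force: 65.7
```

Run:
```python
from h import *
c=Cam('top');h=cv2.cvtColor(c.im,cv2.COLOR_RGB2HSV)
# coaster: refine via jars' symmetric layout / cork blob
q=c.px([[.657+.05*np.cos(t),-.253+.05*np.sin(t),.034] for t in np.linspace(0,6.28,30)]).astype(int)
x0,y0=q.min(0);x1,y1=q.max(0)
lab=cv2.cvtColor(c.im,cv2.COLOR_RGB2LAB)[y0:y1,x0:x1].astype(float)
edge=np.median(np.concatenate([lab[:2].reshape(-1,3),lab[-2:].reshape(-1,3)]),0)
m=(np.linalg.norm(lab-edge,axis=2)>10).astype(np.uint8);m=cv2.morphologyEx(m,cv2.MORPH_CLOSE,np.ones((5,5)));m=cv2.morphologyEx(m,cv2.MORPH_OPEN,np.ones((5,5)))
k=max(cv2.findContours(m,0,1)[0],key=cv2.contourArea);(u,v),r=cv2.minEnclosingCircle(k);M=cv2.moments(k)
print((u+x0,v+y0),r,M['m10']/M['m00']+x0,M['m01']/M['m00']+y0,c.on([[u+x0,v+y0],[M['m10']/M['m00']+x0,M['m01']/M['m00']+y0]],.034))
g=cv2.inRange(h,(0,0,0),(179,60,90));
plan(([.6,.1,.165],tool(0)),([.657,-.253,.165],tool(0)))
```

```text
(np.float64(429.2777786254883), np.float64(154.0)) 18.710447311401367 429.66580756013747 152.5081615120275 [[ 0.65127567 -0.25111443  0.034     ]
 [ 0.65531782 -0.25220828  0.034     ]]
sh [-0.926, 0.372, -0.009] turn [-0.002, 0.001, 0.002] rows~ 6.0
sh [-2.339, 0.597, -0.008] turn [-0.002, 0.001, 0.002] rows~ 14.5
```

Pot is lifted. Carrying it along x≈0.5 (clear of the jars) before moving in over the coaster.

Call:
{"fn": "play_rows", "kwargs": {"rows": [[[-0.03, 0, 0], [0, 0, 0]], [[-0.08, 0, 0], [0, 0, 0]], [[-0.16, 0, 0], [0, 0, 0]], [[-0.25, 0, 0], [0, 0, 0]], [[-0.34, 0, 0], [0, 0, 0]], [[-0.43, 0, 0], [0, 0, 0]], [[-0.52, 0, 0], [0, 0, 0]], [[-0.61, 0, 0], [0, 0, 0]], [[-0.7, 0, 0], [0, 0, 0]], [[-0.79, 0, 0], [0, 0, 0]], [[-0.88, 0, 0], [0, 0, 0]], [[-0.96, 0, 0], [0, 0, 0]], [[-1.0, 0, 0], [0, 0, 0]]]}}

```text
time: 47.7
tool_pos: [0.5073, 0.0791, 0.1639]
tcp_rot: [-2.221, -2.221, 0.0]
wrist_force: [-1.0, 0.2, -3.7]
width: 0.692
grip_force: 65.6
```

Call:
{"fn": "play_rows", "kwargs": {"rows": [[[-0.05, 0, 0], [0, 0, 0]], [[-0.12, 0, 0], [0, 0, 0]], [[-0.2, 0, 0], [0, 0, 0]], [[-0.29, 0, 0], [0, 0, 0]], [[-0.38, 0, 0], [0, 0, 0]], [[-0.47, 0, 0], [0, 0, 0]], [[-0.56, 0, 0], [0, 0, 0]], [[-0.65, 0, 0], [0, 0, 0]], [[-0.74, 0, 0], [0, 0, 0]], [[-0.83, 0, 0], [0, 0, 0]], [[-0.91, 0, 0], [0, 0, 0]], [[-0.97, 0, 0], [0, 0, 0]], [[-1.0, 0, 0], [0, 0, 0]], [[-1.0, 0, 0], [0, 0, 0]]]}}

```text
time: 48.87
tool_pos: [0.5087, -0.1691, 0.1641]
tcp_rot: [-2.221, -2.221, -0.003]
wrist_force: [0.4, -1.0, -3.5]
width: 0.693
grip_force: 65.6
```

```bash
python3 p.py .508 -.2525 .165 0;python3 p.py .6555 -.2525 .165 0
```

```text
sh [-0.334, -0.003, -0.004] turn [0.001, -0.002, -0.0] rows~ 2.0
sh [-0.334, 0.587, -0.003] turn [0.001, -0.002, -0.0] rows~ 4.0
```

Call:
{"fn": "play_rows", "kwargs": {"rows": [[[-0.05, 0, 0], [0, 0, 0]], [[-0.12, 0, 0], [0, 0, 0]], [[-0.2, 0, 0], [0, 0, 0]], [[-0.28, 0, 0], [0, 0, 0]], [[-0.334, 0.03, 0], [0, 0, 0]], [[-0.334, 0.1, 0], [0, 0, 0]], [[-0.334, 0.19, 0], [0, 0, 0]], [[-0.334, 0.28, 0], [0, 0, 0]], [[-0.334, 0.37, 0], [0, 0, 0]], [[-0.334, 0.46, 0], [0, 0, 0]], [[-0.334, 0.54, 0], [0, 0, 0]], [[-0.334, 0.587, 0], [0, 0, 0]], [[-0.334, 0.587, 0], [0, 0, 0]], [[-0.334, 0.587, 0], [0, 0, 0]], [[-0.334, 0.587, 0], [0, 0, 0]]]}}

```text
time: 50.12
tool_pos: [0.655, -0.2505, 0.1638]
tcp_rot: [-2.218, -2.223, -0.002]
wrist_force: [0.3, 0.1, -3.9]
width: 0.694
grip_force: 66.0
```

```bash
python3 p.py .6555 -.2525 .088 0;python3 p.py .6555 -.2525 .081 0
```

```text
sh [-0.009, 0.002, 0.303] turn [-0.0, -0.003, 0.003] rows~ 1.8
sh [-0.009, 0.002, 0.331] turn [-0.0, -0.003, 0.003] rows~ 2.0
```

Call:
{"fn": "play_rows", "kwargs": {"rows": [[[-0.005, 0, 0.03], [0, 0, 0]], [[-0.008, 0, 0.08], [0, 0, 0]], [[-0.008, 0, 0.14], [0, 0, 0]], [[-0.008, 0, 0.2], [0, 0, 0]], [[-0.008, 0, 0.25], [0, 0, 0]], [[-0.008, 0, 0.29], [0, 0, 0]], [[-0.008, 0, 0.31], [0, 0, 0]], [[-0.008, 0, 0.318], [0, 0, 0]], [[-0.008, 0, 0.318], [0, 0, 0]]]}}

```text
time: 50.87
tool_pos: [0.6556, -0.2528, 0.0841]
tcp_rot: [-2.219, -2.223, -0.003]
wrist_force: [-0.0, 0.1, -3.7]
width: 0.692
grip_force: 66.0
```

Call:
{"fn": "play_rows", "kwargs": {"rows": [[[0, 0, 0.004], [0, 0, 0]], [[0, 0, 0.008], [0, 0, 0]], [[0, 0, 0.012], [0, 0, 0]], [[0, 0, 0.012], [0, 0, 0]]]}}

```text
time: 51.2
tool_pos: [0.6563, -0.253, 0.0826]
tcp_rot: [2.219, 2.223, 0.004]
wrist_force: [0.3, -0.4, -3.5]
width: 0.696
grip_force: 66.0
```

Call:
{"fn": "play_rows", "kwargs": {"rows": [[[0, 0, 0.004], [0, 0, 0]], [[0, 0, 0.006], [0, 0, 0]], [[0, 0, 0.006], [0, 0, 0]]]}}

```text
time: 51.45
tool_pos: [0.6561, -0.253, 0.0808]
tcp_rot: [2.219, 2.223, 0.004]
wrist_force: [-0.8, -0.3, -2.2]
width: 0.7
grip_force: 65.9
```

Call:
{"fn": "play_rows", "kwargs": {"rows": [[[0, 0, 0.003], [0, 0, 0]], [[0, 0, 0.004], [0, 0, 0]], [[0, 0, 0.004], [0, 0, 0]]]}}

```text
time: 51.7
tool_pos: [0.6561, -0.2531, 0.0807]
tcp_rot: [2.219, 2.223, 0.003]
wrist_force: [-3.4, 1.9, 3.9]
width: 0.695
grip_force: 66.6
```

Contact with the coaster; releasing and rising.

Call:
{"fn": "play_rows", "kwargs": {"rows": [[[0, 0, 0], [0, 0, 0]], [[0, 0, 0], [0, 0, 0]], [[0, 0, 0], [0, 0, 0]], [[0, 0, 0], [0, 0, 0]], [[0, 0, 0], [0, 0, 0]], [[0, 0, 0], [0, 0, 0]], [[0, 0, 0], [0, 0, 0]]], "claw": 1}}

```text
time: 52.28
tool_pos: [0.6559, -0.2529, 0.0793]
tcp_rot: [-2.22, -2.223, -0.003]
wrist_force: [0.6, 0.7, -0.4]
width: 1.003
grip_force: 0.0
```

Call:
{"fn": "play_rows", "kwargs": {"rows": [[[0, 0, -0.04], [0, 0, 0]], [[0, 0, -0.1], [0, 0, 0]], [[0, 0, -0.18], [0, 0, 0]], [[0, 0, -0.26], [0, 0, 0]], [[0, 0, -0.36], [0, 0, 0]], [[0, 0, -0.48], [0, 0, 0]], [[-0.1, -0.1, -0.6], [0, 0, 0]], [[-0.2, -0.2, -0.7], [0, 0, 0]], [[-0.25, -0.3, -0.7], [0, 0, 0]], [[-0.25, -0.3, -0.7], [0, 0, 0]], [[-0.25, -0.3, -0.7], [0, 0, 0]], [[-0.25, -0.3, -0.7], [0, 0, 0]]]}}

```text
time: 53.28
tool_pos: [0.581, -0.3157, 0.2553]
tcp_rot: [2.219, 2.222, 0.005]
wrist_force: [0.5, 0.8, -0.2]
width: 1.001
grip_force: 0.0
```

Run:
```python
from h import *
for n in ['wrist','scene']:
    w=Cam(n);h=cv2.cvtColor(w.im,cv2.COLOR_RGB2HSV)
    C=[.656,-.253]
    for z in ([.129] if n=='wrist' else [.129]):
        P=w.px([[C[0]+a*.03,C[1]+b*.03,z] for a,b in [(-1,-1),(1,-1),(1,1),(-1,1)]])
        big=np.zeros(h.shape[:2],np.uint8);cv2.fillPoly(big,[cv2.convexHull((P+(P-P.mean(0))*.35).astype(np.int32))],255)
        g=cv2.inRange(h,(0,0,200),(179,45,255))&big;v,u=np.nonzero(g)
        r=cv2.minAreaRect(np.c_[u,v].astype(np.float32))
        print(n,P.round().tolist(),'rim',u.min(),u.max(),v.min(),v.max(),w.on([r[0]],z).round(4),w.on(cv2.boxPoints(r),z).round(3).tolist())
        inn=np.zeros_like(big);cv2.fillPoly(inn,[(P.mean(0)+(P-P.mean(0))*.8).astype(np.int32)],255)
        print('wood',cv2.countNonZero(cv2.inRange(h,(8,60,90),(30,255,255))&inn),'of',cv2.countNonZero(inn))
print(bot.read_state()['wrist_force'],keys(Cam('top')))
```

```text
wrist [[364.0, 156.0], [430.0, 156.0], [437.0, 86.0], [368.0, 86.0]] rim 364 436 86 155 [[ 0.6561 -0.252   0.129 ]] [[0.623, -0.223, 0.129], [0.685, -0.223, 0.129], [0.691, -0.283, 0.129], [0.626, -0.283, 0.129]]
wood 1388 of 3135
scene [[223.0, 275.0], [237.0, 294.0], [260.0, 279.0], [246.0, 261.0]] rim 224 260 263 295 [[ 0.659  -0.2538  0.129 ]] [[0.629, -0.283, 0.129], [0.627, -0.219, 0.129], [0.689, -0.225, 0.129], [0.689, -0.286, 0.129]]
wood 16 of 454
[-0.05333984  0.68050655  0.31760287] []
```

The rim measures centred at (0.656, -0.252) at standing height in both views, with wood visible in the mouth and no keys left on the bench. Handing in.

```bash
python3 -c "
from workcell import bot
print(bot.finish_job())"
```

```text
the job is handed in; nothing more can be done
None
```

The job is handed in with the pot standing upright on the coaster, centred to within a few mm by camera, and all five keys inside; the system returned no verdict.

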